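# Rehang the washed door of the spice cupboard

### The job

The spice cupboard's door has been washed and lies on the counter: lift it, prop it on the recipe stand with its bottom edge on the ledge and its front facing out, and let go so that you can take it again by its top edge. Then lower its two hinge sockets together onto the cupboard's two upright pintles until it is fully down, and swing the door shut. Do not force or slam the door against the cupboard, and leave everything else on the counter where it is.

Things in the scene. Friction and masses are not known exactly. Their poses are not given: they have to be found in the camera images.
- door: loose wooden door, 190 high, 130 wide, 16 mm thick (panel sunk 4 mm inside a 30 mm frame), 0.26 kg, lying at first on its back, handle up. Origin: middle of the back face. x to its top edge (x = 95), y to its hinge edge (y = 65), z out of its front (0 to 16). Two steel sockets stand off the hinge edge, see the socket points
- handle (a point): middle of the door's steel handle, in the door frame at (0, -43, 47) mm, axes as the door's: a straight bar along the door's x, 110 mm long, 14 mm wide (door's y), 10 mm deep, with 26 mm of free space under it between two feet at x = -48 and +48 mm
- foot (a point): middle of the door's bottom edge on the back face, door frame (-95, 0, 0) mm
- top_edge (a point): middle of the door's top edge, mid thickness, door frame (95, 0, 8) mm
- socket_low (a point): centre of the lower mouth of the lower hinge socket, door frame (-72, 75, 9.5) mm. Both sockets are steel tubes along the door's x, 19 mm outer and 11 mm inner diameter, 24 mm long, open at both ends; this one spans x = -72 to -48
- socket_high (a point): centre of the lower mouth of the upper hinge socket, door frame (48, 75, 9.5) mm; it spans x = 48 to 72
- cupboard: fixed spice cupboard, same wood, 110 deep (x), 180 wide (y), 220 mm high, jars inside. Origin: centre of underside; z up; open front to -x, its plane at x = -55 mm. Pintles on the +y front post. Shut door: its x up, its y along the cupboard's +y, front to -x. Hang it standing open (square to the front: door's y along the cupboard's +x, door's front to +y). It swings freely, no latch
- pintle_low (a point): foot of the lower pintle, centre of the round shoulder (19 mm across) where the lower socket comes to rest, 40 mm above the counter, cupboard frame (-66.5, 78) mm; axes as the cupboard's. The pin rises 22 mm from here, 8 mm thick, its top 9 mm tapering to 3 mm
- pintle_high (a point): the same for the upper pintle, straight above the lower, 160 mm above the counter; same pin. The door fully down has its bottom edge 17 and its top edge 207 mm above the counter; shut, its back lies within 2 mm of the cupboard's front
- stand: fixed dark wood recipe stand, 200 wide (y), about 190 deep, 120 mm high. Origin: centre of underside; z up; front to -x. Its board slopes 45 degrees, rising towards +x, 120 mm up the slope; a ledge 32 mm deep stands square to the board at its bottom, with a lip 14 mm high at its end. Propped there, the door's top 70 mm stand free above the board
- stand_corner (a point): middle of the inner corner between the stand's board and ledge, at (-50, 0, 30) mm in the stand frame, where the lower back edge of the propped door lies
- kettle: glass kettle with a steel lid hinged at the handle side, 156 mm base, about 200 mm high; origin centre of underside
- jug: stainless steel jug, 96 mm across, 125 mm high, handle to its +y; origin centre of underside
- spoons: pink plastic measuring spoons fanned out from a ring, about 125 mm long, 12 mm high; origin under the ring, bowls to +x
- saucer: white ceramic saucer, 148 mm across, 20 mm high; origin centre of underside
- brush: grey plastic-handled scrubbing brush, about 220 mm long, 37 mm high, head to +x; origin on the counter near its middle
- spice_jar: glass spice jar with a dark lid, 48 mm across, 95 mm high; origin centre of underside
- mug: white mug, 80 mm across, 90 mm high, handle to its +y; origin centre of underside

How it is judged:
On the way, in this order (a step that is already met when the one before it is completed fails the run):
1. the door stands propped on the recipe stand, bottom edge on the ledge, front out, and let go (angle between door's own x axis and vertical between 0.6 and 0.97 rad and angle between door's own z axis and vertical below 1 rad and x of foot in the frame of stand_corner between -0.035 and 0.012 m and y of foot in the frame of stand_corner between -0.06 and 0.06 m and z of foot in the frame of stand_corner below 0.035 m and contact force between the fingers and door below 0.3 N and linear speed of door below 0.02 m/s), for 0.3 s.
2. both sockets are fully down on both pintles (horizontal distance between socket_low and pintle_low below 0.005 m and horizontal distance between socket_high and pintle_high below 0.005 m and z of socket_low in the frame of pintle_low below 0.004 m and z of socket_high in the frame of pintle_high below 0.004 m), for 0.2 s.
At the end, for the whole second after the job is handed in: Both sockets rest fully down on the pintles (within 4 mm of the shoulders in height, 5 mm sideways), the door upright within 0.06 rad and shut against the cupboard's front within 0.08 rad, at rest and let go (all of step 2 and angle between the z axis of door and the x axis of cupboard, either way round below 0.08 rad and angle between door's own x axis and vertical below 0.06 rad and y of handle in the frame of cupboard below 0 m and x of handle in the frame of cupboard below -0.08 m and linear speed of door below 0.02 m/s and contact force between the fingers and door below 0.3 N); the robot touches nothing.
It fails at once if the door is forced or slammed against the cupboard (over 60 N) (contact force between door and cupboard above 60 N).
It fails at once if another thing on the counter is shifted by more than 40 mm or tipped over (distance of any of kettle, jug, spoons, saucer, brush, spice_jar, mug from where it was at the start of the episode above 0.04 m or angle between any of kettle, jug, spoons, saucer, brush, spice_jar, mug's own z axis and vertical above 0.6 rad).
It also fails if it takes over 72 s, if anything falls off the work surface, if the arm or the gripper's body presses on something with over 40 N, if the wrist force passes 120 N, or if a joint passes its speed limit or range.

### The arm

A 6-joint arm with a two-finger parallel gripper is mounted at the origin on the work surface. World frame = base frame: x ahead of the robot, y to its left, z up, the work surface at z = 0. Lengths are in m, angles in rad, forces in N, time in s.
With the tool pointing down it reaches from about 0.325 to 0.75 m from the base axis. Payload 7.6 kg.
Tool frame: the origin (TCP) lies at the centre of the arm's flange, where the gripper is bolted on; the fingertips stand 173 mm ahead of it and the grasp point (between the pads) lies 155 mm ahead of it; z points along the fingers, y is the line along which they close (so a half turn about z gives the same grasp; the last joint's range is limited). The gripper opens to 85 mm and grips with 20 to 120 N. Pads are 22 mm wide; open, the fingers measure 114 mm over their backs; the gripper's body (76 mm by 85 mm) begins 54 mm behind the grasp point. The pads swing forward as they close: fully open they stand 13 mm farther back than shut.
Start: joints at [-1.268, 0.052, 1.401, -0, 1.689, -0.07], TCP at [0.191, -0.489, 0.405] pointing down, gripper open.
Joint ranges: [-2.9, 2.9], [-0.91, 2.17], [0.12, 2.37], [-1.06, 4.2], [0.26, 2.73], [-2.93, 2.93]. Speed limits (rad/s): [2.57, 2.57, 3.01, 3.14, 3.14, 3.14].

### API

Orientations are given as a rotation vector (axis times angle).
In Python, from bench import env gives the robot as it stands.
- The arm moves only by the tool move_arm, never from a script. Its argument "series" is a list of rows, each a list of 3 entries, a list of its own where there are three numbers: the shift along the world's x, y, z as a fraction of full scale, then the turn, a rotation vector about the world's x, y, z as a fraction of full scale, then the opening, from 0 (shut) to 1 (fully open). A call has 1 to 12 rows; each row is the pose to reach, as a shift and turn from the pose commanded when the call began; what a row does not reach only later rows make up. Full scale, the value 1, is 20 cm for a shift and pi/2 rad for a turn. A row lasts 1/8 s, in which the tool goes at most 62.5 mm and 10.7 degrees, less where a joint would pass 70% of its speed; a pose out of reach is approached as far as the arm can. A call with a number of a shift or a turn outside -1 to 1 is refused whole. A call with a gripper value outside its range is refused whole. The fingers move at their own pace and stop on an object; "grip_force" is the grip in N (left out, the last holds). Time passes only in rows, so rows that repeat a pose let the fingers close. It gives the time, the measured TCP pose, the force, the opening and the grip force at its end, in the units of the state.
- env.get_obs(): the state, without advancing time (a new reading comes with each control period).
- env.camera(name): name is "scene" or "top" or "wrist"; returns a dict with "frame" (384x512x3 uint8, red, green, blue), "fx", "fy", "cx", "cy" (pixels), "R" (3x3) and "t" (3): a world point X has camera coordinates R X + t. Camera axes: x right, y down, z forward; pixel columns grow to the right and rows downward; lengths in m; the calibration is good to about 2 mm. The wrist camera is an equidistant fisheye: a pixel r from the principal point sees the ray r / f radians off the axis. A picture is of the moment at which its call begins. There is no depth.
- env.finish_job(): hands the job in; it is judged then, once.
Trained networks look in a picture, given as the dict that the camera call returned (one of the last four; its "shot" number tells which), for a name from the list of things; names that differ only in an ending like _2 or _b are one class to them, and where a whole thing is asked for, a point or a joint stands for the part that bears it (a point fixed in the world has none). Each returns a list of dicts, best first, with "conf" (0 to 1); they miss things now and then, are a little off and sometimes report something else, mostly with a low value. They report only what shows in the picture. A call takes as long as a camera call.
- env.recognise(picture, label): "rect" ([left, top, right, bottom] in pixels, round what is visible of it).
- env.regions_of(picture, label): "pixels" (384x512 bool, what is visible of it) and "rect" ([left, top, right, bottom] in pixels, round what is visible of it).
The state is a dict: "clock": time; "joint_positions": joint angles; "dq": joint speeds; "effort": joint torques, N m; "ee_pos": TCP position; "tool_rot": TCP orientation; "wrist_force": force on the tool from outside, world axes, zero at the start; "moment": the same for the moment, N m; "finger_gap": finger opening in m; "grip_force": force on a finger pad.
Only numpy, scipy, OpenCV 4.12 (cv2) and the standard library are available. Lean on these libraries where they do the work, as an engineer would, in place of code of your own. Each camera call takes 0.05 s, during which the arm holds its last target. There are 200 camera calls.

## Working session

There is one attempt and no reset: what is moved stays moved. The work goes in short steps, Python scripts to look and compute and a tool call to move; the robot and the scene stay as the last step left them, time stands still between calls to the robot, and variables do not carry over. Pictures are saved under pics/ and viewed, at most 10 in all, crops included, and the job is handed in when it is done.

Besides the shell and the picture viewer there is one more tool, called in YAML: its name, and indented under it one key for each argument. move_arm: Moves the arm, as the interface text tells. Its arguments: {"type":"object","properties":{"series":{"type":"array"},"grip_force":{"type":"number"}},"required":["series"]}

```bash
ls; mkdir -p pics
cat > h.py <<'E'
import numpy as np, cv2
from scipy.spatial.transform import Rotation as Rn
from bench import env
def save(p,n): cv2.imwrite('pics/'+n,cv2.cvtColor(p['frame'],cv2.COLOR_RGB2BGR))
def proj(p,X,fish=False):
    X=np.atleast_2d(X); c=X@np.array(p['R']).T+np.array(p['t'])
    if fish:
        r=np.hypot(c[:,0],c[:,1]); th=np.arctan2(r,c[:,2]); s=th/np.maximum(r,1e-9)
        return np.c_[p['cx']+p['fx']*s*c[:,0],p['cy']+p['fy']*s*c[:,1]]
    return np.c_[p['cx']+p['fx']*c[:,0]/c[:,2],p['cy']+p['fy']*c[:,1]/c[:,2]]
def ray(p,uv,fish=False):
    R=np.array(p['R']);t=np.array(p['t']); a=(uv[0]-p['cx'])/p['fx'];b=(uv[1]-p['cy'])/p['fy']
    if fish:
        r=np.hypot(a,b); d=np.array([np.sin(r)*a/max(r,1e-9),np.sin(r)*b/max(r,1e-9),np.cos(r)])
    else: d=np.array([a,b,1.])
    return -R.T@t, R.T@d
def onz(p,uv,z,fish=False):
    o,d=ray(p,uv,fish); return o+d*(z-o[2])/d[2]
E
python3 - <<'E'
from h import *
P={n:env.camera(n) for n in('scene','top')}
for n,p in P.items():
    save(p,n+'0.png'); print(n,p['fx'],p['cx'],p['cy'],(-np.array(p['R']).T@p['t']).round(3),np.array(p['R'])[2].round(2))
    for l in ['door','cupboard','stand','handle','socket_low','pintle_low','kettle','jug','spoons','saucer','brush','spice_jar','mug']:
        r=env.recognise(p,l)
        print(l,[(np.round(a['rect']).tolist(),round(a['conf'],2), onz(p,((a['rect'][0]+a['rect'][2])/2,(a['rect'][1]+a['rect'][3])/2),0).round(3).tolist()[:2]) for a in r[:2]])
o=env.get_obs();print({k:np.round(v,3).tolist() for k,v in o.items()})
E
```

```text
pics
scene 384.8241314421261 257.6086147325691 189.65998657719433 [ 1.131 -0.32   0.941] [-0.55  0.31 -0.78]
door [([212.0, 180.0, 290.0, 238.0], 0.95, [0.527, 0.004])]
cupboard [([322.0, 98.0, 415.0, 199.0], 0.78, [0.493, 0.485]), ([215.0, 184.0, 290.0, 233.0], 0.5, [0.527, 0.01])]
stand [([224.0, 222.0, 287.0, 318.0], 0.44, [0.711, -0.081])]
handle [([214.0, 183.0, 287.0, 236.0], 0.97, [0.526, 0.002]), ([321.0, 198.0, 364.0, 255.0], 0.68, [0.71, 0.21])]
socket_low [([213.0, 180.0, 289.0, 237.0], 0.96, [0.526, 0.004])]
pintle_low [([323.0, 96.0, 413.0, 196.0], 0.86, [0.482, 0.49]), ([203.0, 150.0, 267.0, 183.0], 0.53, [0.347, 0.039])]
kettle [([226.0, 221.0, 286.0, 318.0], 0.8, [0.711, -0.08])]
jug [([321.0, 201.0, 366.0, 253.0], 0.89, [0.712, 0.212]), ([213.0, 179.0, 291.0, 239.0], 0.15, [0.528, 0.005])]
spoons [([150.0, 163.0, 197.0, 198.0], 0.79, [0.309, -0.16]), ([212.0, 182.0, 290.0, 234.0], 0.43, [0.523, 0.006])]
saucer [([271.0, 131.0, 312.0, 158.0], 0.75, [0.349, 0.261])]
brush [([203.0, 150.0, 266.0, 186.0], 0.79, [0.354, 0.037]), ([214.0, 183.0, 290.0, 237.0], 0.38, [0.532
[... 914 characters left out ...]
0, 353.0, 294.0], 0.77, [0.326, -0.163])]
saucer [([162.0, 238.0, 211.0, 290.0], 0.63, [0.356, 0.254])]
brush [([222.0, 250.0, 300.0, 268.0], 0.96, [0.372, 0.031])]
spice_jar [([252.0, 118.0, 266.0, 141.0], 0.72, [0.78, 0.04]), ([94.0, 138.0, 178.0, 224.0], 0.33, [0.607, 0.424])]
mug [([350.0, 129.0, 390.0, 164.0], 0.76, [0.728, -0.31])]
{'clock': 1.4, 'joint_positions': [-1.268, 0.052, 1.401, -0.0, 1.689, -0.07], 'dq': [-0.001, -0.001, 0.001, 0.001, 0.0, 0.0], 'effort': [-0.001, -38.153, -36.031, -0.0, 0.0, 0.0], 'ee_pos': [0.191, -0.489, 0.405], 'tool_rot': [3.087, 0.582, -0.0], 'wrist_force': [0.761, 0.461, 0.117], 'moment': [-0.021, 0.027, -0.009], 'grip_force': 0.0, 'finger_gap': 0.086}
```

Run:
```python
import cv2
for n in('scene0','top0'):
    a=cv2.imread(f'pics/{n}.png'); cv2.imwrite(f'pics/{n}b.png',cv2.resize(a[60:360,80:440] if n=='scene0' else a[70:310,90:430],None,fx=2 if n=='scene0' else 2.3,fy=2 if n=='scene0' else 2.3,interpolation=cv2.INTER_CUBIC))
```

```text
(no output)
```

View pics/scene0b.png

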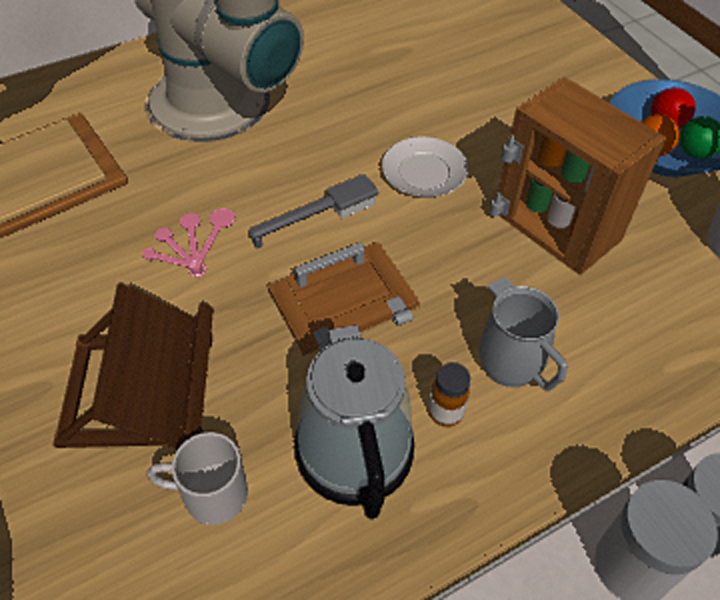

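View pics/top0b.png

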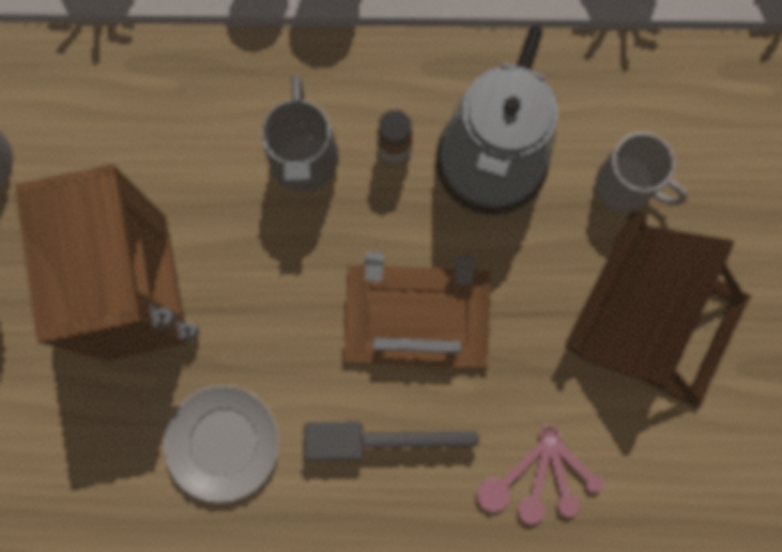

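move_arm:
  series:
    - [[0.65, 0.95, 0.2], [0, 0, 0.38], 1]
    - [[0.65, 0.95, 0.2], [0, 0, 0.38], 1]
    - [[0.65, 0.95, 0.2], [0, 0, 0.38], 1]
    - [[0.65, 0.95, 0.2], [0, 0, 0.38], 1]

```text
clock: 1.9
ee_pos: [0.3221, -0.2969, 0.4455]
tool_rot: [2.776, 1.469, 0.001]
wrist_force: [0.5, 0.1, 0.1]
finger_gap: 0.0855
grip_force: 0.0
```

move_arm:
  series:
    - [[0.6, 0.9, 0.0], [0, 0, 0.38], 1]
    - [[0.6, 0.9, 0.0], [0, 0, 0.38], 1]
    - [[0.6, 0.9, 0.0], [0, 0, 0.38], 1]
    - [[0.6, 0.9, 0.0], [0, 0, 0.38], 1]

```text
clock: 2.4
ee_pos: [0.4422, -0.1164, 0.4448]
tool_rot: [2.219, 2.223, 0.001]
wrist_force: [-0.6, -0.4, -0.9]
finger_gap: 0.0855
grip_force: 0.0
```

Run:
```python
from h import *
p=env.camera('wrist'); save(p,'w1.png'); print(p['fx'],p['cx'],p['cy'],(-np.array(p['R']).T@p['t']).round(3),np.array(p['R']).round(2).tolist())
import pickle; pickle.dump(p,open('w1.pkl','wb'))
a=cv2.imread('pics/w1.png'); cv2.imwrite('pics/w1b.png',cv2.resize(a,None,fx=1.5,fy=1.5,interpolation=cv2.INTER_CUBIC))
o=env.get_obs();print({k:np.round(v,3).tolist() for k,v in o.items()})
```

```text
297.3186396354542 256.49054893590204 190.28820462278125 [ 0.442 -0.033  0.414] [[1.0, 0.0, 0.0], [0.0, -0.95, 0.32], [0.0, -0.32, -0.95]]
{'clock': 2.45, 'joint_positions': [-0.335, -0.146, 1.514, 0.002, 1.774, -0.338], 'dq': [-0.08, -0.016, 0.015, -0.018, 0.003, -0.034], 'effort': [-3.652, -30.244, -36.642, -0.77, 0.06, -0.154], 'ee_pos': [0.443, -0.115, 0.445], 'tool_rot': [-2.218, -2.224, -0.003], 'wrist_force': [1.033, 2.378, -0.419], 'moment': [0.061, -0.1, 0.048], 'grip_force': 0.0, 'finger_gap': 0.085}
```

View pics/w1b.png

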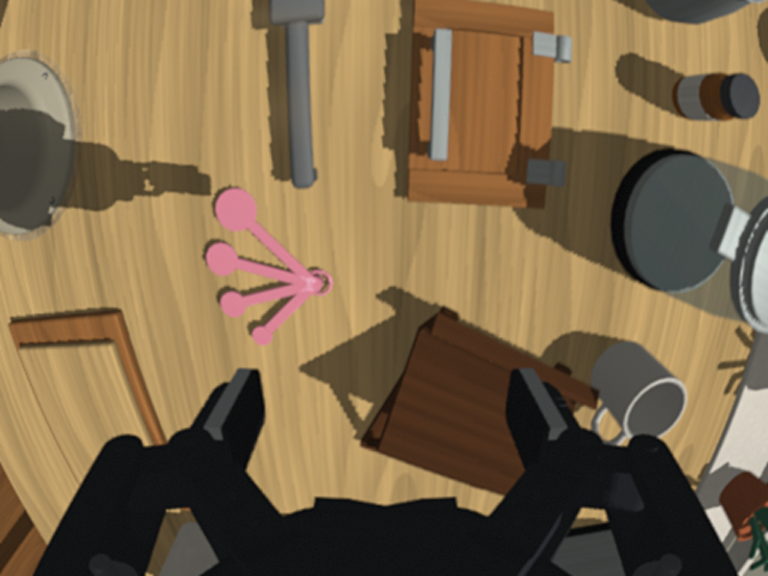

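```bash
cat > fit.py <<'E'
from h import *
from scipy.optimize import least_squares
def fit(obs,x0):  # obs: list of (pic, fish, pts3, px) ; pose x,y,yaw ; z=0
    def res(q):
        R=Rn.from_rotvec([0,0,q[2]]).as_matrix(); out=[]
        for p,f,X,u in obs: out.append((proj(p,np.array(X)/1000.@R.T+[q[0],q[1],0],f)-u).ravel())
        return np.concatenate(out)
    s=least_squares(res,x0,loss='soft_l1',f_scale=2.); return s.x,res(s.x).reshape(-1,2).round(1)
E
python3 - <<'E'
from fit import *
import pickle
w=pickle.load(open('w1.pkl','rb')); t=env.camera('top'); pickle.dump(t,open('t.pkl','wb')); s=env.camera('scene'); pickle.dump(s,open('s.pkl','wb'))
W=lambda a:np.array(a)/1.5
T=lambda a:np.array(a)/2.3+[90,70]
S=lambda a:np.array(a)/2+[80,60]
q,r=fit([(w,True,[(-55,-43,52),(55,-43,52),(95,-65,16),(95,65,16),(-95,65,16)],W([(444,30),(438,160),(408,200),(545,207),(553,12)])),
 (t,False,[(-55,-43,52),(55,-43,52)],T([(374,344),(460,347)]))],[.54,0,-1.57]); print('door',q,r.tolist())
q,r=fit([(w,True,[(-62.7,-100,62.5),(-62.7,100,62.5),(35,-100,115)],W([(440,310),(597,400),(370,445)])),
 (t,False,[(-62.7,-100,62.5),(-62.7,100,62.5),(35,100,115)],T([(570,347),(637,212),(732,240)]))],[.5,-.3,-2]); print('stand',q,r.tolist())
q,r=fit([(t,False,[(-66.5,78,182),(-66.5,78,62)],T([(187,330),(161,316)])[::1]),(s,False,[(-66.5,78,172),(-66.5,78,52),(-55,-90,0),(-55,90,220),(-55,-90,220),(55,-90,220),(55,90,220)],S([(513,150),(499,206),(580,270),(516,103),(585,153),(658,145),(565,78)]))],[.6,.42,1.4]); print('cup',q,r.tolist())
for m in('door','stand'):
  pass
o=env.get_obs(); print(o['clock'],o['ee_pos'])
E
```

```text
door [ 0.5298114   0.0047594  -1.59456255] [[-1.0, -1.1], [0.3, 0.3], [-0.4, 1.3], [-0.1, 1.2], [0.4, -0.7], [-1.3, -0.9], [-0.9, -0.9]]
stand [ 0.54115097 -0.28575157 -2.07781922] [[-4.3, 5.9], [-0.9, 2.1], [5.4, -5.6], [-2.1, -0.3], [0.0, -0.2], [-4.2, -0.6]]
cup [0.56510242 0.37911711 1.74837658] [[-14.4, -6.2], [8.6, 5.8], [-1.8, -5.5], [-1.1, -5.3], [-2.5, 3.4], [-0.8, 1.6], [14.2, 11.3], [3.1, -2.3], [0.1, -0.7]]
2.55 [ 0.44160373 -0.11808846  0.44459983]
```

move_arm:
  series:
    - [[0.226, 0.62, -0.3], [0, 0, -0.017], 1]
    - [[0.226, 0.62, -0.9], [0, 0, -0.017], 1]
    - [[0.226, 0.62, -0.9], [0, 0, -0.017], 1]
    - [[0.226, 0.62, -0.9], [0, 0, -0.017], 1]
    - [[0.226, 0.62, -0.9], [0, 0, -0.017], 1]

```text
clock: 3.18
ee_pos: [0.4855, 0.0048, 0.2616]
tool_rot: [-2.252, -2.183, 0.008]
wrist_force: [0.2, -0.8, -0.2]
finger_gap: 0.0851
grip_force: 0.0
```

move_arm:
  series:
    - [[0, 0, -0.31], [0, 0, 0], 1]
    - [[0, 0, -0.31], [0, 0, 0], 1]
    - [[0, 0, -0.31], [0, 0, 0], 0]
    - [[0, 0, -0.31], [0, 0, 0], 0]
    - [[0, 0, -0.31], [0, 0, 0], 0]
    - [[0, 0, -0.31], [0, 0, 0], 0]
    - [[0, 0, -0.31], [0, 0, 0], 0]
    - [[0, 0, -0.31], [0, 0, 0], 0]
  grip_force: 100

```text
clock: 4.18
ee_pos: [0.4867, 0.0051, 0.2039]
tool_rot: [2.255, 2.187, 0.001]
wrist_force: [-2.5, -0.6, 8.0]
finger_gap: 0.0118
grip_force: 97.9
```

Run:
```python
from fit import *
import pickle
t=pickle.load(open('t.pkl','rb'));s=pickle.load(open('s.pkl','rb'))
T=lambda a:np.array(a)/2.3+[90,70]
S=lambda a:np.array(a)/2+[80,60]
q,r=fit([(t,False,[(-66.5,78,182),(-66.5,78,62)],T([(161,316),(187,330)])),(s,False,[(-66.5,78,172),(-66.5,78,52),(-55,-90,0),(-55,90,220),(-55,-90,220),(55,-90,220),(55,90,220)],S([(513,150),(499,206),(580,270),(516,103),(585,153),(658,145),(565,78)]))],[.6,.42,1.4]); print('cup',q,r.tolist())
o=env.get_obs(); print(o['clock'],o['ee_pos'],o['tool_rot'],o['finger_gap'],o['joint_positions'])
```

```text
cup [0.56611349 0.37517693 1.74852066] [[-1.5, -0.5], [-1.3, -0.6], [-2.7, -4.8], [-1.9, -4.7], [-3.3, 4.1], [-1.7, 2.3], [13.4, 12.0], [2.3, -1.6], [-0.7, -0.2]]
4.175 [0.48666802 0.00508962 0.20387308] [2.25464988e+00 2.18656946e+00 7.37557388e-04] 0.011754000496595857 [-6.53901041e-02  1.17761032e-01  1.74830187e+00 -2.02063451e-04
  1.27461598e+00 -3.46751808e-02]
```

Run:
```python
from fit import *
import pickle
w=pickle.load(open('w1.pkl','rb'));t=pickle.load(open('t.pkl','rb'));s=pickle.load(open('s.pkl','rb'))
Q=[0.541,-0.286,-2.078]
pts=np.array([(-50,-100,30),(-50,100,30),(35,100,115),(35,-100,115),(-72.6,-100,52.6),(-72.6,100,52.6),(-62.7,100,62.5),(-62.7,-100,62.5)])/1000
R=Rn.from_rotvec([0,0,Q[2]]).as_matrix(); X=pts@R.T+[Q[0],Q[1],0]
def crop(p,f,x0,y0,x1,y1,k):
    im=cv2.resize(cv2.cvtColor(p['frame'],cv2.COLOR_RGB2BGR)[y0:y1,x0:x1],None,fx=k,fy=k,interpolation=cv2.INTER_CUBIC)
    im=cv2.convertScaleAbs(im,alpha=1.8,beta=10)
    u=((proj(p,X,f)-[x0,y0]+.5)*k).astype(int)
    for i,c in enumerate([(0,255,0)]*4+[(255,255,0)]*4): cv2.circle(im,u[i].tolist(),2,c,-1)
    return im
a=crop(w,True,230,190,410,340,4.4); print(a.shape)
b=crop(t,False,330,150,420,255,4); c=crop(s,False,100,195,210,290,4)
cv2.imwrite('pics/sa.png',cv2.resize(a,(792,600)))
h=max(b.shape[0],c.shape[0]); bc=np.zeros((h,b.shape[1]+c.shape[1],3),np.uint8); bc[:b.shape[0],:b.shape[1]]=b; bc[:c.shape[0],b.shape[1]:]=c
print(bc.shape); cv2.imwrite('pics/sb.png',bc[:600,:800])
```

```text
(660, 792, 3)
(420, 800, 3)
```

View pics/sa.png

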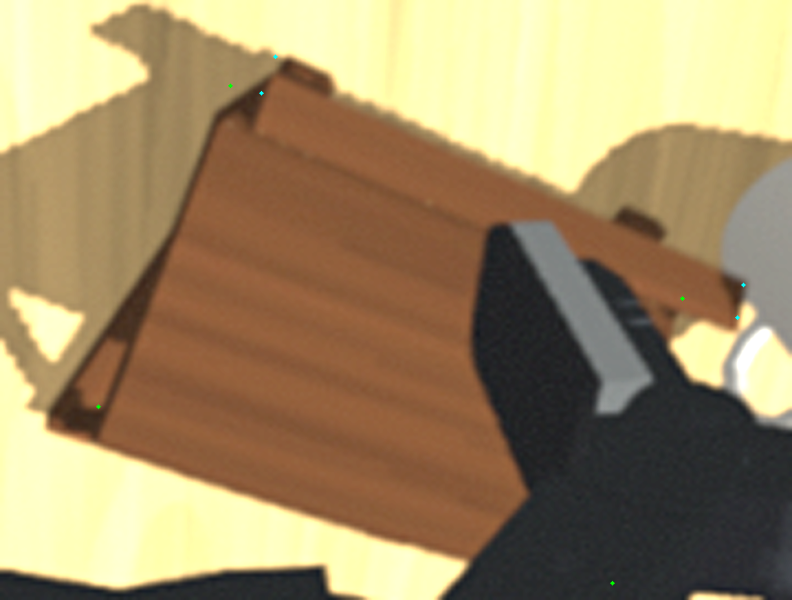

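View pics/sb.png

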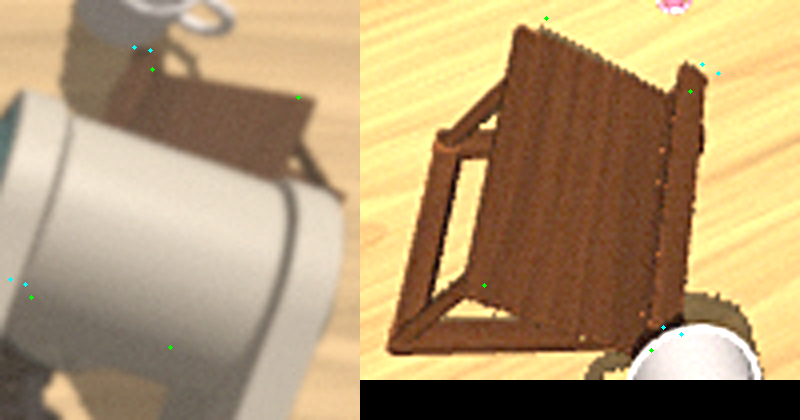

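Run:
```python
from fit import *
import pickle
w=pickle.load(open('w1.pkl','rb'));t=pickle.load(open('t.pkl','rb'));s=pickle.load(open('s.pkl','rb'))
W=lambda a:np.array(a)/[4.4,4.0]+[230,190]
T=lambda a:np.array(a)/4+[330,150]
S=lambda a:(np.array(a)-[360,0])/4+[100,195]
ob=[(w,True,[(35,-100,115),(-68,-100,68),(-68,100,68)],W([(100,440),(258,130),(737,328)])),
 (t,False,[(35,100,115)],T([(313,98)])),
 (s,False,[(35,-100,115),(35,100,115),(-68,-100,68)],S([(520,28),(470,300),(678,78)]))]
q,r=fit(ob,[.5,-.3,-2]); print('stand',q,r.tolist())
for i in (0,2):
  q1,r=fit(ob[i:i+1],q); print(q1,r.tolist())
L=Rn.from_rotvec([0,0,q[2]]).as_matrix(); print('corner',L@[-.05,0,.03]+[q[0],q[1],0])
```

```text
stand [ 0.54171001 -0.29934976 -2.04269664] [[-0.5, 1.4], [-0.0, -0.4], [1.8, 1.1], [-0.3, -1.9], [0.1, -0.5], [-0.8, -0.9], [1.7, -3.5]]
[ 0.54135874 -0.29853771 -2.04400297] [[-0.8, 0.9], [-0.2, -1.0], [1.7, 0.7]]
[ 0.5451417  -0.30074417 -2.03311147] [[-0.4, 0.7], [-0.6, 0.6], [1.3, -2.7]]
corner [ 0.564439   -0.25481446  0.03      ]
```

```bash
cat > plan.py <<'E'
from fit import *
def pose(p,R): 
    M=np.eye(4); M[:3,:3]=R; M[:3,3]=p; return M
st=np.array([.5417,-.2993,0]); sy=-2.043
Rs=Rn.from_rotvec([0,0,sy]).as_matrix()
sx=Rs[:,0]; syv=Rs[:,1]; z=np.array([0,0,1.])
n=(z-sx)/2**.5; s=(z+sx)/2**.5; corner=st+Rs@[-.05,0,.03]
Rprop=np.c_[s,np.cross(n,s),n]
def door_at(y,dn,ds): # prop pose offset
    foot=corner+syv*y+n*dn+s*ds
    return pose(foot+Rprop@[.095,0,0],Rprop)
def rel(Ma,Mb):
    d=(Mb[:3,3]-Ma[:3,3])/.2; r=Rn.from_matrix(Mb[:3,:3]@Ma[:3,:3].T).as_rotvec()/(np.pi/2)
    return d.round(3).tolist(),r.round(3).tolist()
E
python3 - <<'E'
from plan import *
import pickle
t=pickle.load(open('t.pkl','rb'));s_=pickle.load(open('s.pkl','rb'))
for nm,ct,cs,h in (('mugrim',np.array((642,162))/2.3+[90,70],np.array((209,462))/2+[80,60],.09),('kettlebase',np.array((493,160))/2.3+[90,70],None,.02)):
    print(nm,onz(t,ct,h).round(3), None if cs is None else onz(s_,cs,h).round(3))
T0=pose([.4867,.0051,.2039],Rn.from_rotvec([2.2546,2.1866,.0007]).as_matrix())
D0=pose([.5298,.0048,0.001],Rn.from_rotvec([0,0,-1.5946]).as_matrix())
G=np.linalg.inv(D0)@T0
np.save('G.npy',G)
A=door_at(-.02,.06,.05)@G; B=door_at(-.02,.06,.02)@G; C=door_at(-.02,.003,.02)@G; E=door_at(-.02,.003,0)@G
L=T0.copy(); L[2,3]+=.15
for a,b in((T0,L),(L,A),(A,B),(A,C),(A,E)): print(rel(a,b),b[:3,3].round(3),b[:3,2].round(2))
# kinematics
q=np.array([[.052,1.401],[-.146,1.514],[.1178,1.7483]]); r=[.525,.4577,.4867]; zz=[.405,.445,.2039]
M=[];v=[]
for (a,b),rr,z1 in zip(q,r,zz):
    M+= [[1,0,np.sin(a),np.sin(a+b)],[0,1,np.cos(a),np.cos(a+b)]]; v+=[rr,z1]
print(np.linalg.lstsq(np.array(M),np.array(v),rcond=None))
E
```

```text
mugrim [ 0.716 -0.28   0.09 ] [ 0.719 -0.276  0.09 ]
kettlebase [ 0.741 -0.101  0.02 ] None
([0.0, 0.0, 0.75], [0.0, 0.0, 0.0]) [0.487 0.005 0.354] [ 0. -0. -1.]
([0.296, -0.787, -0.175], [-0.489, 0.124, -0.271]) [ 0.546 -0.152  0.319] [-0.32 -0.63 -0.71]
([0.048, 0.094, -0.106], [0.0, 0.0, 0.0]) [ 0.556 -0.133  0.298] [-0.32 -0.63 -0.71]
([-0.043, -0.085, -0.308], [0.0, 0.0, 0.0]) [ 0.537 -0.169  0.257] [-0.32 -0.63 -0.71]
([-0.011, -0.022, -0.378], [0.0, 0.0, 0.0]) [ 0.544 -0.157  0.243] [-0.32 -0.63 -0.71]
(array([0.00523915, 0.15921594, 0.18867275, 0.49471021]), array([0.00056921]), np.int32(4), array([2.45195643, 2.42867976, 0.26575622, 0.13710548]))
```

move_arm:
  series:
    - [[0, 0, 0.3], [0, 0, 0], 0]
    - [[0, 0, 0.75], [0, 0, 0], 0]
    - [[0, 0, 0.75], [0, 0, 0], 0]
    - [[0, 0, 0.75], [0, 0, 0], 0]
    - [[0, 0, 0.75], [0, 0, 0], 0]

```text
clock: 4.8
ee_pos: [0.4861, 0.0051, 0.3503]
tool_rot: [-2.253, -2.185, 0.004]
wrist_force: [-0.5, -0.6, -3.7]
finger_gap: 0.0121
grip_force: 98.6
```

move_arm:
  series:
    - [[0, -0.2, 0.1], [-0.1, 0.025, -0.055], 0]
    - [[0, -0.4, 0.1], [-0.2, 0.05, -0.11], 0]
    - [[0, -0.6, 0.1], [-0.3, 0.075, -0.165], 0]
    - [[0, -0.787, 0.1], [-0.4, 0.1, -0.22], 0]
    - [[0, -0.787, 0.1], [-0.489, 0.124, -0.271], 0]
    - [[0.1, -0.787, 0.0], [-0.489, 0.124, -0.271], 0]
    - [[0.296, -0.787, -0.175], [-0.489, 0.124, -0.271], 0]
    - [[0.296, -0.787, -0.175], [-0.489, 0.124, -0.271], 0]
    - [[0.296, -0.787, -0.175], [-0.489, 0.124, -0.271], 0]

```text
clock: 5.92
ee_pos: [0.5454, -0.1523, 0.3163]
tool_rot: [2.206, 1.341, -0.914]
wrist_force: [0.3, 0.0, -2.5]
finger_gap: 0.0119
grip_force: 98.9
```

Run:
```python
from plan import *
o=env.get_obs();print({k:np.round(v,3).tolist() for k,v in o.items()})
G=np.load('G.npy'); T=pose(o['ee_pos'],Rn.from_rotvec(o['tool_rot']).as_matrix()); A=door_at(-.02,.06,.05)@G
print(rel(T,A))
p=env.camera('scene'); 
D=T@np.linalg.inv(G)
im=cv2.resize(cv2.cvtColor(p['frame'],cv2.COLOR_RGB2BGR)[150:330,80:320],None,fx=3.3,fy=3.3,interpolation=cv2.INTER_CUBIC)
for X in [(95,65,16),(95,-65,16),(-95,65,16),(-95,-65,16),(55,-43,52),(-55,-43,52)]:
    u=(proj(p,D[:3,:3]@(np.array(X)/1000)+D[:3,3])[0]-[80,150]+.5)*3.3; cv2.circle(im,u.astype(int).tolist(),3,(0,255,0),-1)
cv2.imwrite('pics/s2.png',im)
```

```text
{'clock': 5.925, 'joint_positions': [-0.209, 0.291, 1.375, -0.759, 1.69, 0.26], 'dq': [-0.004, -0.055, -0.014, -0.005, 0.002, 0.002], 'effort': [0.15, -44.37, -34.001, -2.929, 0.665, 0.099], 'ee_pos': [0.545, -0.152, 0.316], 'tool_rot': [2.206, 1.341, -0.914], 'wrist_force': [0.347, 0.016, -2.512], 'moment': [0.741, -0.249, 0.011], 'grip_force': 98.913, 'finger_gap': 0.012}
([0.003, 0.0, 0.013], [-0.0, -0.002, 0.001])
```

View pics/s2.png

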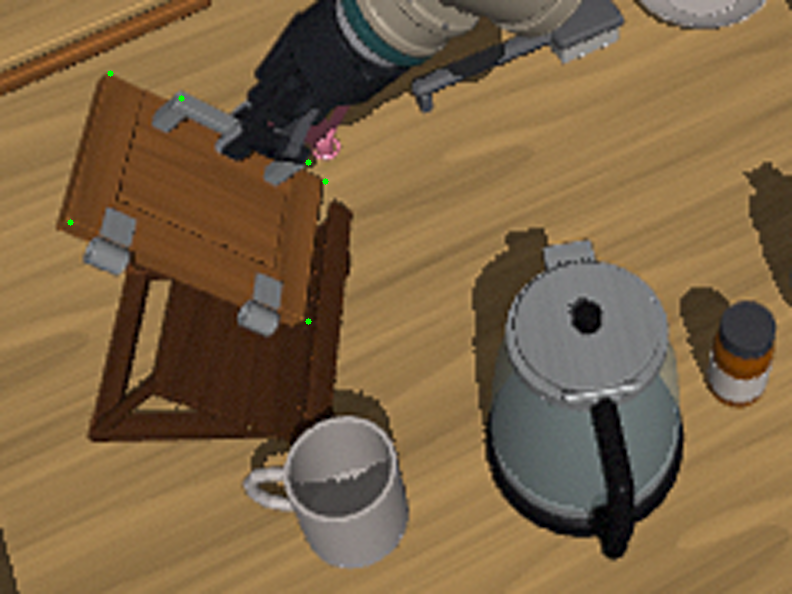

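move_arm:
  series:
    - [[0.048, 0.094, -0.106], [0, 0, 0], 0]
    - [[0.048, 0.094, -0.106], [0, 0, 0], 0]
    - [[0, 0, -0.2], [0, 0, 0], 0]
    - [[-0.04, -0.08, -0.305], [0, 0, 0], 0]
    - [[-0.04, -0.08, -0.305], [0, 0, 0], 0]
    - [[-0.025, -0.05, -0.345], [0, 0, 0], 0]
    - [[-0.014, -0.028, -0.37], [0, 0, 0], 0]
    - [[-0.014, -0.028, -0.37], [0, 0, 0], 0]

```text
clock: 6.98
ee_pos: [0.5432, -0.1571, 0.2436]
tool_rot: [2.205, 1.34, -0.911]
wrist_force: [0.1, 0.6, -2.3]
finger_gap: 0.0117
grip_force: 99.1
```

Run:
```python
from plan import *
o=env.get_obs();print({k:np.round(v,3).tolist() for k,v in o.items() if k in('wrist_force','moment','joint_positions','ee_pos','tool_rot')})
G=np.load('G.npy'); T=pose(o['ee_pos'],Rn.from_rotvec(o['tool_rot']).as_matrix()); 
D=T@np.linalg.inv(G); f=D[:3,:3]@[-.095,0,0]+D[:3,3]-corner; print(f@syv,f@n,f@s)
p=env.camera('scene'); 
im=cv2.resize(cv2.cvtColor(p['frame'],cv2.COLOR_RGB2BGR)[170:300,100:270],None,fx=4.4,fy=4.4,interpolation=cv2.INTER_CUBIC)
for X in [(95,65,16),(95,-65,16),(-95,65,16),(-95,-65,16),(55,-43,52),(-55,-43,52)]:
    u=(proj(p,D[:3,:3]@(np.array(X)/1000)+D[:3,3])[0]-[100,170]+.5)*4.4; cv2.circle(im,u.astype(int).tolist(),3,(0,255,0),-1)
cv2.imwrite('pics/s3.png',im)
```

```text
{'joint_positions': [-0.217, 0.362, 1.441, -0.754, 1.582, 0.349], 'ee_pos': [0.543, -0.157, 0.244], 'tool_rot': [2.205, 1.34, -0.911], 'wrist_force': [0.085, 0.57, -2.254], 'moment': [0.711, -0.231, 0.005]}
-0.020411350199039488 0.002741837213833066 0.0006868031557528793
```

View pics/s3.png

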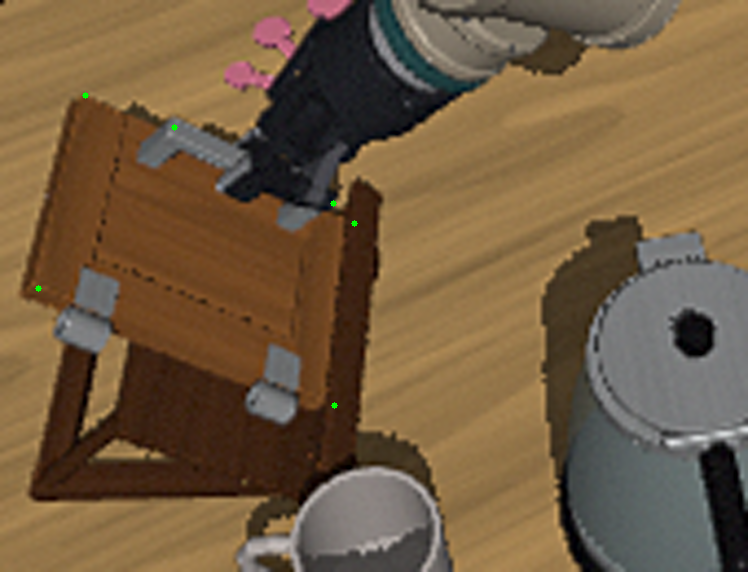

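move_arm:
  series:
    - [[0.003, 0.005, -0.012], [0, 0, 0], 0]
    - [[0.005, 0.01, -0.025], [0, 0, 0], 0]
    - [[0.005, 0.01, -0.025], [0, 0, 0], 0]
    - [[0.005, 0.01, -0.025], [0, 0, 0], 0]

```text
clock: 7.52
ee_pos: [0.5439, -0.1569, 0.242]
tool_rot: [2.204, 1.332, -0.913]
wrist_force: [-6.5, -1.8, 11.9]
finger_gap: 0.0119
grip_force: 100.2
```

move_arm:
  series:
    - [[0, 0, 0], [0, 0, 0], 1]
    - [[0, 0, 0], [0, 0, 0], 1]
    - [[0, 0, 0], [0, 0, 0], 1]
    - [[0, 0, 0], [0, 0, 0], 1]
    - [[0.13, 0.25, 0.28], [0, 0, 0], 1]
    - [[0.26, 0.5, 0.56], [0, 0, 0], 1]
    - [[0.26, 0.5, 0.56], [0, 0, 0], 1]
    - [[0.26, 0.5, 0.56], [0, 0, 0], 1]

```text
clock: 8.52
ee_pos: [0.5965, -0.0545, 0.3528]
tool_rot: [2.205, 1.339, -0.905]
wrist_force: [-0.3, -0.3, -0.8]
finger_gap: 0.0858
grip_force: 0.0
```

Run:
```python
from plan import *
import pickle
o=env.get_obs();print({k:np.round(v,3).tolist() for k,v in o.items() if k in('clock','wrist_force','joint_positions','ee_pos','tool_rot')})
p=env.camera('scene');w=env.camera('wrist'); pickle.dump((p,w),open('s4.pkl','wb'))
D=door_at(-.02,0,0)
def ov(p,f,x0,y0,x1,y1,k):
    im=cv2.resize(cv2.cvtColor(p['frame'],cv2.COLOR_RGB2BGR)[y0:y1,x0:x1],None,fx=k,fy=k,interpolation=cv2.INTER_CUBIC)
    for X in [(95,65,16),(95,-65,16),(-95,65,16),(-95,-65,16),(55,-43,52),(-55,-43,52)]:
        u=(proj(p,D[:3,:3]@(np.array(X)/1000)+D[:3,3],f)[0]-[x0,y0]+.5)*k; cv2.circle(im,u.astype(int).tolist(),2,(0,255,0),-1)
    return im
a=ov(p,False,95,165,225,295,3.1); b=ov(w,True,80,0,430,384,1.14)
h=max(a.shape[0],b.shape[0]); c=np.zeros((h,a.shape[1]+b.shape[1],3),np.uint8); c[:a.shape[0],:a.shape[1]]=a; c[:b.shape[0],a.shape[1]:]=b
print(c.shape,a.shape); cv2.imwrite('pics/s4.png',c)
```

```text
{'clock': 8.525, 'joint_positions': [-0.038, 0.386, 1.181, -0.738, 1.871, 0.323], 'ee_pos': [0.596, -0.055, 0.353], 'tool_rot': [2.205, 1.339, -0.905], 'wrist_force': [-0.308, -0.323, -0.782]}
(438, 802, 3) (403, 403, 3)
```

View pics/s4.png

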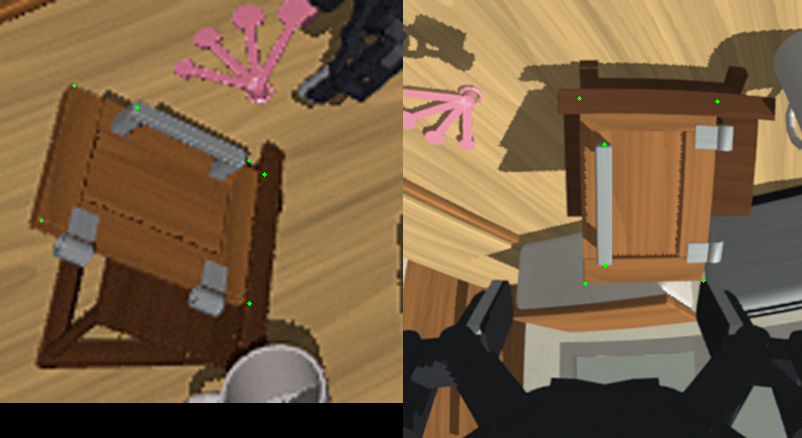

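Run:
```python
from plan import *
o=env.get_obs(); T=pose(o['ee_pos'],Rn.from_rotvec(o['tool_rot']).as_matrix())
D=door_at(-.018,.0,0.0); yd=D[:3,1]
Rt=np.c_[yd,-n,-s]; print(np.linalg.det(Rt))
g=D[:3,:3]@[.08,0,.008]+D[:3,3]
Tg=pose(g+s*.155,Rt); Tp=pose(g+s*.235,Rt)
a=np.arctan2(yd[1],yd[0]); Rm=np.c_[[np.cos(a),np.sin(a),0],[np.sin(a),-np.cos(a),0],[0,0,-1.]]
M=pose([.44,-.22,.47],Rm)
np.save('Tg.npy',Tg)
for x,y in((T,M),(M,Tp),(Tp,Tg)): print(rel(x,y),np.linalg.norm(rel(x,y)[1])*90,y[:3,3].round(3))
```

```text
0.9999999999999999
([-0.778, -0.819, 0.602], [0.171, -0.526, -0.939]) 98.08092475094227 [ 0.44 -0.22  0.47]
([-0.104, -1.399, -0.722], [0.445, -0.227, 0.0]) 44.9598420815732 [ 0.419 -0.5    0.326]
([0.129, 0.252, -0.283], [0.0, 0.0, 0.0]) 0.0 [ 0.445 -0.449  0.269]
```

move_arm:
  series:
    - [[-0.078, -0.05, 0.25], [0.017, -0.053, -0.094], 1]
    - [[-0.156, -0.12, 0.5], [0.034, -0.105, -0.188], 1]
    - [[-0.233, -0.22, 0.6], [0.051, -0.158, -0.282], 1]
    - [[-0.311, -0.32, 0.6], [0.068, -0.21, -0.376], 1]
    - [[-0.389, -0.41, 0.6], [0.085, -0.263, -0.47], 1]
    - [[-0.467, -0.5, 0.6], [0.103, -0.316, -0.563], 1]
    - [[-0.545, -0.58, 0.6], [0.12, -0.368, -0.657], 1]
    - [[-0.622, -0.66, 0.6], [0.137, -0.421, -0.751], 1]
    - [[-0.7, -0.74, 0.6], [0.154, -0.473, -0.845], 1]
    - [[-0.778, -0.819, 0.6], [0.171, -0.526, -0.939], 1]
    - [[-0.778, -0.819, 0.6], [0.171, -0.526, -0.939], 1]

```text
clock: 10.0
ee_pos: [0.4389, -0.2212, 0.4694]
tool_rot: [3.052, -0.741, -0.003]
wrist_force: [1.3, -0.2, -0.8]
finger_gap: 0.0855
grip_force: 0.0
```

move_arm:
  series:
    - [[-0.02, -0.25, -0.1], [0.1, -0.051, 0], 1]
    - [[-0.05, -0.5, -0.15], [0.2, -0.102, 0], 1]
    - [[-0.07, -0.75, -0.2], [0.3, -0.153, 0], 1]
    - [[-0.08, -1.0, -0.3], [0.4, -0.204, 0], 1]
    - [[-0.08, -1.0, -0.3], [0.445, -0.227, 0], 1]
    - [[-0.08, -1.0, -0.3], [0.445, -0.227, 0], 1]

```text
clock: 10.75
ee_pos: [0.4243, -0.4204, 0.4084]
tool_rot: [-2.303, 0.556, -0.225]
wrist_force: [0.4, 0.6, -0.0]
finger_gap: 0.0853
grip_force: 0.0
```

Run:
```python
from plan import *
o=env.get_obs(); T=pose(o['ee_pos'],Rn.from_rotvec(o['tool_rot']).as_matrix())
print({k:np.round(v,3).tolist() for k,v in o.items() if k in('clock','wrist_force','joint_positions','ee_pos','tool_rot')})
Tg=np.load('Tg.npy'); Tp=Tg.copy(); Tp[:3,3]+=s*.08; print(rel(T,Tp))
```

```text
{'clock': 10.75, 'joint_positions': [-0.955, 0.344, 1.123, 0.75, 1.984, 1.292], 'ee_pos': [0.424, -0.42, 0.408], 'tool_rot': [-2.303, 0.556, -0.225], 'wrist_force': [0.406, 0.632, -0.002]}
([-0.026, -0.397, -0.414], [-0.0, -0.003, 0.0])
```

move_arm:
  series:
    - [[-0.026, -0.397, -0.2], [0, 0, 0], 1]
    - [[-0.026, -0.397, -0.414], [0, 0, 0], 1]
    - [[-0.026, -0.397, -0.414], [0, 0, 0], 1]
    - [[0.04, -0.27, -0.55], [0, 0, 0], 1]
    - [[0.1, -0.145, -0.697], [0, 0, 0], 1]
    - [[0.1, -0.145, -0.697], [0, 0, 0], 1]
    - [[0.1, -0.145, -0.697], [0, 0, 0], 1]

```text
clock: 11.62
ee_pos: [0.4447, -0.4486, 0.2746]
tool_rot: [-2.308, 0.553, -0.232]
wrist_force: [0.9, -0.4, 0.3]
finger_gap: 0.0855
grip_force: 0.0
```

Run:
```python
from plan import *
import pickle
o=env.get_obs(); T=pose(o['ee_pos'],Rn.from_rotvec(o['tool_rot']).as_matrix())
print({k:np.round(v,3).tolist() for k,v in o.items() if k in('clock','wrist_force','joint_positions','ee_pos','tool_rot')})
Tg=np.load('Tg.npy'); print(rel(T,Tg))
p=env.camera('scene');w=env.camera('wrist');pickle.dump((p,w),open('s5.pkl','wb'))
D=door_at(-.018,0,0)
def ov(p,f,x0,y0,x1,y1,k):
    im=cv2.resize(cv2.cvtColor(p['frame'],cv2.COLOR_RGB2BGR)[y0:y1,x0:x1],None,fx=k,fy=k,interpolation=cv2.INTER_CUBIC)
    for X in [(95,65,16),(95,-65,16),(-95,65,16),(-95,-65,16),(95,65,0),(95,-65,0),(55,-43,52),(-55,-43,52)]:
        u=(proj(p,D[:3,:3]@(np.array(X)/1000)+D[:3,3],f)[0]-[x0,y0]+.5)*k; cv2.circle(im,u.astype(int).tolist(),2,(0,255,0),-1)
    return im
a=ov(p,False,75,155,205,285,3); b=ov(w,True,150,110,512,384,1.1)
h=max(a.shape[0],b.shape[0]); c=np.zeros((h,a.shape[1]+b.shape[1],3),np.uint8); c[:a.shape[0],:a.shape[1]]=a; c[:b.shape[0],a.shape[1]:]=b
print(c.shape); cv2.imwrite('pics/s5.png',c)
```

```text
{'clock': 11.625, 'joint_positions': [-0.955, 0.525, 1.159, 0.7, 1.816, 1.136], 'ee_pos': [0.445, -0.449, 0.275], 'tool_rot': [-2.308, 0.553, -0.232], 'wrist_force': [0.907, -0.373, 0.31]}
([0.001, -0.004, -0.028], [0.003, 0.001, -0.0])
(390, 788, 3)
```

View pics/s5.png

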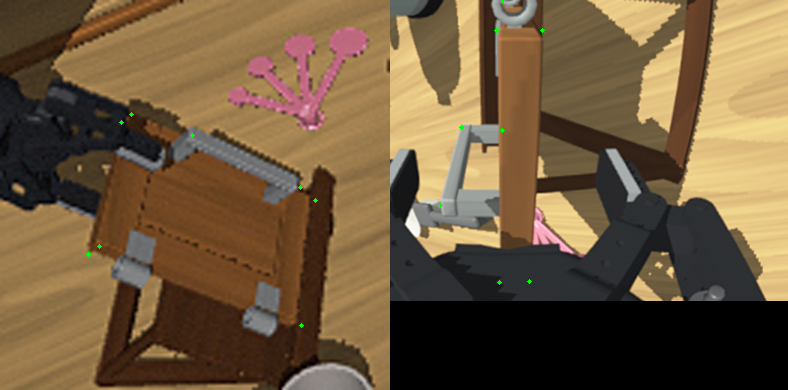

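move_arm:
  series:
    - [[0, 0, -0.01], [0, 0, 0], 0]
    - [[0, 0, -0.01], [0, 0, 0], 0]
    - [[0, 0, -0.01], [0, 0, 0], 0]
    - [[0, 0, -0.01], [0, 0, 0], 0]
    - [[0, 0, -0.01], [0, 0, 0], 0]
    - [[0, 0, -0.01], [0, 0, 0], 0]
    - [[0, 0, -0.01], [0, 0, 0], 0]
    - [[0, 0, -0.01], [0, 0, 0], 0]
  grip_force: 80

```text
clock: 12.72
ee_pos: [0.4442, -0.4489, 0.2695]
tool_rot: [-2.305, 0.556, -0.229]
wrist_force: [-0.2, -3.6, 0.8]
finger_gap: 0.015
grip_force: 78.8
```

Run:
```python
from plan import *
o=env.get_obs(); T=pose(o['ee_pos'],Rn.from_rotvec(o['tool_rot']).as_matrix())
print({k:np.round(v,3).tolist() for k,v in o.items() if k in('clock','wrist_force','moment','joint_positions','ee_pos','tool_rot','finger_gap')})
g=T[:3,3]+T[:3,2]*.155; D=door_at(-.018,0,0); print(np.linalg.inv(D)@np.r_[g,1], (D[:3,:3].T@T[:3,:3]).round(3))
```

```text
{'clock': 12.725, 'joint_positions': [-0.956, 0.53, 1.163, 0.699, 1.812, 1.133], 'ee_pos': [0.444, -0.449, 0.269], 'tool_rot': [-2.305, 0.556, -0.229], 'wrist_force': [-0.21, -3.634, 0.777], 'moment': [-0.9, 0.297, -0.09], 'finger_gap': 0.015}
[ 8.02902792e-02 -6.78808143e-04  7.94896801e-03  1.00000000e+00] [[ 0.001  0.003 -1.   ]
 [ 1.    -0.001  0.001]
 [-0.001 -1.    -0.003]]
```

Run:
```python
from plan import *
o=env.get_obs(); T=pose(o['ee_pos'],Rn.from_rotvec(o['tool_rot']).as_matrix())
def down(p,a): return pose(p,np.c_[[np.cos(a),np.sin(a),0],[np.sin(a),-np.cos(a),0],[0,0,-1.]])
L1=T.copy(); L1[:3,3]+=s*.05+n*.015
L2=L1.copy(); L2[:3,3]+=[0,0,.1]
a0=sy+np.pi/2
U=down([.44,-.33,.45],a0); V=down([.46,-.13,.45],a0+(1.7485-a0)/2); P=down([.53,.12,.45],1.7485)
for x,y in((T,L1),(T,L2),(L2,U),(U,V),(V,P)): print(rel(x,y),np.linalg.norm(rel(x,y)[1])*90,y[:3,3].round(3))
```

```text
([-0.056, -0.11, 0.23], [0.0, 0.0, 0.0]) 0.0 [ 0.433 -0.471  0.315]
([-0.056, -0.11, 0.73], [0.0, 0.0, 0.0]) 0.0 [ 0.433 -0.471  0.415]
([0.035, 0.705, 0.173], [-0.444, 0.227, 0.001]) 44.8797794112226 [ 0.44 -0.33  0.45]
([0.1, 1.0, 0.0], [0.0, 0.0, 0.707]) 63.629999999999995 [ 0.46 -0.13  0.45]
([0.35, 1.25, 0.0], [0.0, 0.0, 0.707]) 63.629999999999995 [0.53 0.12 0.45]
```

move_arm:
  series:
    - [[-0.01, -0.02, 0.05], [0, 0, 0], 0]
    - [[-0.056, -0.11, 0.23], [0, 0, 0], 0]
    - [[-0.056, -0.11, 0.35], [0, 0, 0], 0]
    - [[-0.056, -0.11, 0.6], [0, 0, 0], 0]
    - [[-0.056, -0.11, 0.73], [0, 0, 0], 0]
    - [[-0.056, -0.11, 0.73], [0, 0, 0], 0]

```text
clock: 13.48
ee_pos: [0.4333, -0.4701, 0.4182]
tool_rot: [-2.307, 0.553, -0.233]
wrist_force: [-0.4, -0.7, -3.4]
finger_gap: 0.0153
grip_force: 78.4
```

move_arm:
  series:
    - [[0.0, 0.1, 0.17], [-0.09, 0.046, 0], 0]
    - [[0.01, 0.25, 0.17], [-0.18, 0.092, 0], 0]
    - [[0.02, 0.4, 0.17], [-0.27, 0.138, 0], 0]
    - [[0.03, 0.55, 0.17], [-0.36, 0.184, 0], 0]
    - [[0.035, 0.705, 0.173], [-0.444, 0.227, 0.001], 0]
    - [[0.035, 0.705, 0.173], [-0.444, 0.227, 0.001], 0]
    - [[0.035, 0.705, 0.173], [-0.444, 0.227, 0.001], 0]

```text
clock: 14.35
ee_pos: [0.4402, -0.33, 0.4485]
tool_rot: [-3.052, 0.733, 0.003]
wrist_force: [-0.6, -0.7, -2.7]
finger_gap: 0.015
grip_force: 78.9
```

move_arm:
  series:
    - [[0.01, 0.14, 0], [0, 0, 0.1], 0]
    - [[0.03, 0.28, 0], [0, 0, 0.2], 0]
    - [[0.04, 0.42, 0], [0, 0, 0.3], 0]
    - [[0.06, 0.56, 0], [0, 0, 0.4], 0]
    - [[0.07, 0.7, 0], [0, 0, 0.5], 0]
    - [[0.09, 0.85, 0], [0, 0, 0.6], 0]
    - [[0.1, 1.0, 0], [0, 0, 0.707], 0]
    - [[0.1, 1.0, 0], [0, 0, 0.707], 0]

```text
clock: 15.35
ee_pos: [0.4604, -0.1294, 0.4493]
tool_rot: [-2.98, -0.988, 0.001]
wrist_force: [-0.4, -0.5, -3.4]
finger_gap: 0.0153
grip_force: 79.1
```

move_arm:
  series:
    - [[0.05, 0.14, 0], [0, 0, 0.1], 0]
    - [[0.1, 0.28, 0], [0, 0, 0.2], 0]
    - [[0.15, 0.42, 0], [0, 0, 0.3], 0]
    - [[0.2, 0.56, 0], [0, 0, 0.4], 0]
    - [[0.25, 0.7, 0], [0, 0, 0.5], 0]
    - [[0.3, 0.85, 0], [0, 0, 0.6], 0]
    - [[0.35, 1.0, 0], [0, 0, 0.707], 0]
    - [[0.35, 1.0, 0], [0, 0, 0.707], 0]
    - [[0.35, 1.0, 0], [0, 0, 0.707], 0]

```text
clock: 16.48
ee_pos: [0.5305, 0.069, 0.4493]
tool_rot: [-2.019, -2.406, 0.002]
wrist_force: [-0.2, 0.1, -3.1]
finger_gap: 0.0149
grip_force: 79.2
```

Run:
```python
from plan import *
import pickle
o=env.get_obs(); print({k:np.round(v,3).tolist() for k,v in o.items() if k in('clock','wrist_force','moment','joint_positions','ee_pos','tool_rot','finger_gap')})
P=[env.camera(n) for n in('wrist','top','scene')]; pickle.dump(P,open('s6.pkl','wb'))
k=1.55; w=cv2.resize(cv2.cvtColor(P[0]['frame'],cv2.COLOR_RGB2BGR),None,fx=k,fy=k,interpolation=cv2.INTER_CUBIC)
cv2.imwrite('pics/s6.png',w)
```

```text
{'clock': 16.475, 'joint_positions': [0.06, 0.075, 1.289, -0.001, 1.779, -0.114], 'ee_pos': [0.53, 0.069, 0.449], 'tool_rot': [-2.019, -2.406, 0.002], 'wrist_force': [-0.243, 0.128, -3.11], 'moment': [0.013, 0.016, 0.059], 'finger_gap': 0.015}
```

View pics/s6.png

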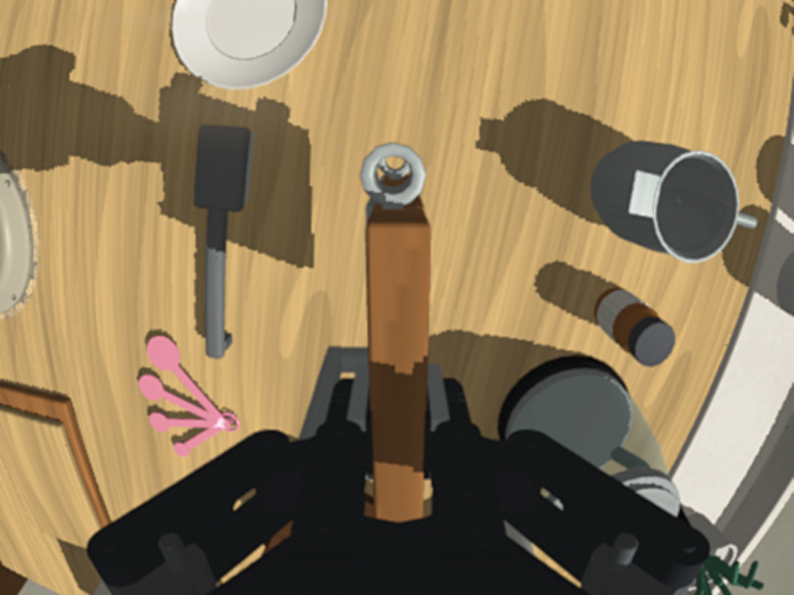

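move_arm:
  series:
    - [[-0.01, 0.26, 0], [0, 0, 0], 0]
    - [[-0.025, 0.525, 0], [0, 0, 0], 0]
    - [[-0.025, 0.525, 0], [0, 0, 0], 0]
    - [[-0.025, 0.525, 0], [0, 0, 0], 0]
    - [[-0.025, 0.525, 0], [0, 0, 0], 0]

```text
clock: 17.25
ee_pos: [0.5252, 0.1741, 0.4501]
tool_rot: [2.017, 2.408, -0.001]
wrist_force: [0.4, -0.2, -2.9]
finger_gap: 0.0148
grip_force: 79.2
```

Run:
```python
from plan import *
import pickle
o=env.get_obs(); print({k:np.round(v,3).tolist() for k,v in o.items() if k in('clock','joint_positions','ee_pos','tool_rot')})
P=[env.camera(n) for n in('wrist','top','scene')]; pickle.dump((P,o),open('s7.pkl','wb'))
T=pose(o['ee_pos'],Rn.from_rotvec(o['tool_rot']).as_matrix())
DinG=np.linalg.inv(T)  # door from tool: x_d=-z_t, y_d=x_t, z_d=-y_t
R=np.c_[-T[:3,2],T[:3,0],-T[:3,1]]; g=T[:3,3]+T[:3,2]*.155; D=pose(g-R@[.0803,-.0007,.008],R)
dp=np.array([(72,75,9.5),(-48,75,9.5),(95,65,16),(95,65,0)])/1000@R.T+D[:3,3]
c=[.5661,.3752,1.7485]; C=Rn.from_rotvec([0,0,c[2]]).as_matrix()
cp=np.array([(-66.5,78,182),(-66.5,78,160),(-66.5,78,62),(-66.5,78,40),(-55,90,220),(-55,-90,220),(-55,-90,0)])/1000@C.T+[c[0],c[1],0]
def ov(p,f,x0,y0,x1,y1,k):
    im=cv2.resize(cv2.cvtColor(p['frame'],cv2.COLOR_RGB2BGR)[y0:y1,x0:x1],None,fx=k,fy=k,interpolation=cv2.INTER_CUBIC)
    for X,col in ((dp,(0,255,0)),(cp,(255,255,0))):
        for u in proj(p,X,f): cv2.circle(im,((u-[x0,y0]+.5)*k).astype(int).tolist(),2,col,-1)
    return im
a=ov(P[0],True,170,0,430,170,3); b=ov(P[2],False,300,85,430,205,5); print(a.shape,b.shape)
cv2.imwrite('pics/s7a.png',a);cv2.imwrite('pics/s7b.png',b)
```

```text
{'clock': 17.25, 'joint_positions': [0.253, 0.127, 1.232, -0.001, 1.783, 0.077], 'ee_pos': [0.525, 0.174, 0.45], 'tool_rot': [2.017, 2.408, -0.001]}
(510, 780, 3) (600, 650, 3)
```

View pics/s7a.png

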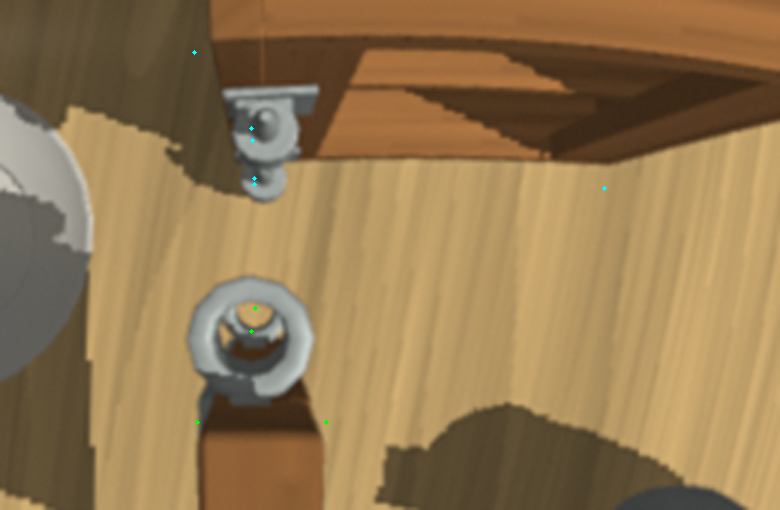

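```bash
cat > m7.py <<'E'
from plan import *
import pickle
P,o=pickle.load(open('s7.pkl','rb')); w=P[0]
U=lambda a:np.array(a)/3-.5/1+[170,0]+.33
c,r=fit([(w,True,[(-66.5,78,160),(-66.5,78,40),(-66.5,78,182),(-55,-90,0),(-55,90,220)],U([(266,133),(264.5,180),(266,118),(610,163),(213,40)]))],[.566,.375,1.75])
print('cup',c,r.tolist())
T=pose(o['ee_pos'],Rn.from_rotvec(o['tool_rot']).as_matrix())
R0=np.c_[-T[:3,2],T[:3,0],-T[:3,1]]; g=T[:3,3]+T[:3,2]*.155
X=np.array([(95,65,16),(95,65,0),(72,75,9.5),(72,84.5,9.5),(72,75,19),(72,75,0)])/1000; u=U([(202,432),(321,432),(251,338),(251,276),(189,338),(314,338)])
def D(q): 
    R=Rn.from_euler('xyz',[q[3],0,0]).as_matrix(); 
    return pose(g-R0@R@[q[0],q[1],q[2]],R0@R)
f=lambda q:(proj(w,X@D(q)[:3,:3].T+D(q)[:3,3],True)-u).ravel()
s1=least_squares(f,[.08,0,.008,0]); print('grasp in door',s1.x,f(s1.x).round(1))
E
python3 m7.py
```

```text
cup [0.56528013 0.38212416 1.80597936] [[0.3, -0.6], [-0.0, -0.8], [0.5, -0.1], [0.1, 0.2], [-0.7, 0.9]]
grasp in door [ 0.08291849  0.00072622  0.00783707 -0.00292723] [-1.1 -0.8  1.1 -0.7  0.1  0.4  0.1  0.3 -0.2  0.6  0.1  0.6]
```

View pics/s7b.png

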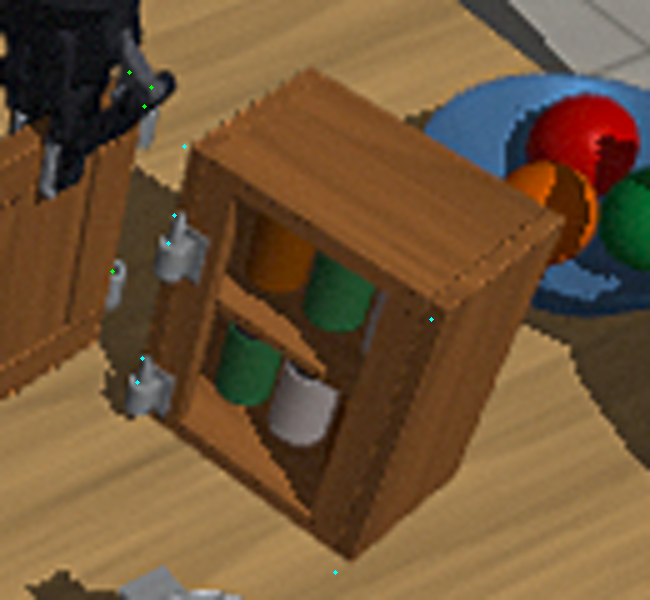

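```bash
cat >> m7.py <<'E'
pint=Rn.from_rotvec([0,0,c[2]]).as_matrix()@[-.0665,.078,0]+[c[0],c[1],0]
print('pintle',pint)
for nm,p in(('scene',P[2]),): print((proj(p,[pint+[0,0,.182],pint+[0,0,.16],pint+[0,0,.04]])-[300,85]+.5)*5)
a=c[2]
Rt=np.c_[[np.cos(a),np.sin(a),0],[np.sin(a),-np.cos(a),0],[0,0,-1.]]; Rd=np.c_[-Rt[:,2],Rt[:,0],-Rt[:,1]]@Rn.from_euler('x',s1.x[3]).as_matrix()
def tcp(back,up): # socket_low mouth at pintle shoulder + up, back along cup x
    sock=pint+[0,0,.04+up]-Rt[:,0]*back
    dorg=sock-Rd@[-.072,.075,.0095]
    return pose(dorg+Rd@s1.x[:3]-Rt[:,2]*.155,Rt)
if __name__=='__main__':
    for b,u in((.05,.03),(0,.03),(0,.0)): print(rel(T,tcp(b,u)),tcp(b,u)[:3,3])
E
python3 m7.py
```

```text
cup [0.56528013 0.38212416 1.80597936] [[0.3, -0.6], [-0.0, -0.8], [0.5, -0.1], [0.1, 0.2], [-0.7, 0.9]]
grasp in door [ 0.08291849  0.00072622  0.00783707 -0.00292723] [-1.1 -0.8  1.1 -0.7  0.1  0.4  0.1  0.3 -0.2  0.6  0.1  0.6]
pintle [0.50492323 0.29927915 0.        ]
[[182.93357399 217.55192329]
 [176.6473044  245.46138318]
 [145.42100062 384.09833796]]
([0.05, 0.023, -0.351], [0.0, 0.0, 0.038]) [0.5352884  0.17875883 0.37991849]
([-0.008, 0.267, -0.351], [0.0, 0.0, 0.038]) [0.52363736 0.22738242 0.37991849]
([-0.008, 0.267, -0.501], [0.0, 0.0, 0.038]) [0.52363736 0.22738242 0.34991849]
```

move_arm:
  series:
    - [[0.05, 0.023, -0.15], [0, 0, 0.038], 0]
    - [[0.05, 0.023, -0.351], [0, 0, 0.038], 0]
    - [[0.05, 0.023, -0.351], [0, 0, 0.038], 0]
    - [[0.03, 0.1, -0.351], [0, 0, 0.038], 0]
    - [[0.01, 0.19, -0.351], [0, 0, 0.038], 0]
    - [[-0.008, 0.267, -0.351], [0, 0, 0.038], 0]
    - [[-0.008, 0.267, -0.351], [0, 0, 0.038], 0]
    - [[-0.008, 0.267, -0.351], [0, 0, 0.038], 0]

```text
clock: 18.4
ee_pos: [0.5232, 0.2293, 0.3801]
tool_rot: [1.941, 2.47, 0.001]
wrist_force: [0.0, 0.3, -2.8]
finger_gap: 0.0148
grip_force: 79.5
```

Run:
```python
from m7 import *
import cv2
o=env.get_obs(); T=pose(o['ee_pos'],Rn.from_rotvec(o['tool_rot']).as_matrix())
print(o['wrist_force'].round(1),o['moment'].round(2),rel(T,tcp(0,.03)))
w2=env.camera('wrist'); pickle.dump((w2,o),open('s8.pkl','wb'))
# hole centre & pin check: pixels predicted for upper socket top mouth and pin tip
D2=T@np.linalg.inv(tcp(0,.03)); 
sk=pint+[0,0,.16+.03+.024]; print('mouth',proj(w2,sk,True),'tip',proj(w2,pint+[0,0,.182],True))
g=cv2.cvtColor(w2['frame'],cv2.COLOR_RGB2GRAY); u=proj(w2,sk,True)[0].round().astype(int)
print(g[u[1]-24:u[1]+25:2,u[0]-24:u[0]+25:2])
```

```text
cup [0.56528013 0.38212416 1.80597936] [[0.3, -0.6], [-0.0, -0.8], [0.5, -0.1], [0.1, 0.2], [-0.7, 0.9]]
grasp in door [ 0.08291849  0.00072622  0.00783707 -0.00292723] [-1.1 -0.8  1.1 -0.7  0.1  0.4  0.1  0.3 -0.2  0.6  0.1  0.6]
pintle [0.50492323 0.29927915 0.        ]
[[182.93357399 217.55192329]
 [176.6473044  245.46138318]
 [145.42100062 384.09833796]]
[ 0.   0.3 -2.8] [-0.04 -0.04  0.01] ([0.002, -0.01, -0.001], [-0.0, 0.0, -0.002])
mouth [[253.69052275 117.3079147 ]] tip [[254.16359516 112.74536448]]
[[ 70  72  81 163 176 173 168 165 161 142 135 138 140 141 151 159 162 165
  165 167 170 168 164 167 144]
 [ 71  76  79 102 113 117 134 129 144 158 167 173 170 165 157 148 133 145
  171 169 166 172 172 170 159]
 [ 72  79  79  75  72  94 145 163 170 175 177 174 174 173 173 172 170 149
  153 167 162 174 171 165 151]
 [ 73  80  77  74  92 143 163 171 175 178 175 171 171 171 170 169 171 172
  156 156 164 174 171 162 149]
 [ 79 140 114  91 140 159 170 180 177 168 162 157 153 148 153 160 168 174
  175 156 161 174 171 159 149]
 [ 77  96 138 137 157 169 185 185 127  99 129 134 142 161 163
[... 1339 characters left out ...]
81  81  96 138 145 164 168 172 185 181
  103  43  71 148 144 137 146]
 [ 74 134 160 139  72  66  64  69  75  78  77  76  74  89  92 108 154  95
   45  47  48 114 143 138 150]
 [ 73 134 158 102  71  66  51  51  65  78  78  77  77  76  75  56  47  47
   49  50  63  87 138 139 149]
 [ 74 135 158  98  79  64  50  50  59  70  68  69  68  68  69  54  52  51
   52  52  57  92 137 140 154]
 [ 82 143 160  98  75  50  48  48  47  49  48  49  48  48  50  49  50  50
   51  49  49  65 134 144 159]
 [ 76  97 160  99  64  46  46  45  45  46  46  47  47  47  47  48  48  48
   47  48  48  48 104 149 164]
 [ 75  91 165 105  49  46  46  45  47  47  45  45  44  44  44  46  44  44
   46  45  45  45  65 145 166]]
```

```bash
python3 - <<'E' | tail -48
from plan import *
import pickle
w,o=pickle.load(open('s8.pkl','rb'))
f=w['frame'].astype(int); g=f.mean(2); d=f[...,0]-f[...,2]
# W: wood-bright, w: wood dark, S: bright steel, s: mid steel, .: dark
for v in range(99,140):
    print(v,''.join(('W' if g[v,u]>110 else 'w') if d[v,u]>25 else ('S' if g[v,u]>140 else 's' if g[v,u]>100 else '-' if g[v,u]>75 else '.') for u in range(225,290)))
E
```

```text
99 wwwwwwwwwwwww-sSSSSSSSSSSSSSSSSSSSSSSSSSSSWWWWWWWWWWWWWWWWWWWWWWW
100 wwwwwwwwwwww-sSSSSSSSSSSSSSSSSSSSSSSSSSSSSSWWWWWWWWWWWWWWWWWWWWWW
101 wwwwwwwWWww-ssSSSSSSSSSSSSSSSSSSSSSSSSSSSSSSWWWWWWWWWWWWWWWWWWWWW
102 wwwwwwwWWWWssSSSSSSSSSSsSSSSSSSSSSsSSSSSSSSSSWWWWWWWWWWWWWWWWWWWW
103 wwwwwwwwWWssSSSSSSSSSss-ssssSSSSSSSssSSSSSSSSSWWWWWWWWWWWWWWWWWWW
104 wwwwwwwwwWsSSSSSSSSSs--------sssSSSSssSSSSSSSSWWWWWWWWWWWWWWWWWWW
105 wwwwwwwwWssSSSSSSSSs-----.....--sSSSSssSSSSSSSSWWWWWWWWWWWWWWWWWW
106 wwwwwwwwWsSSSSSSSSs-----......---sSSSSssSSSSSSSWWWWWWWWWWWWWWWWWW
107 wwwwwwwwWsSSSSSSSSs----......--sssSSSSssSSSSSSSWWWWWWWWWWWWWWWWWW
108 wwwwwwwwWsSSSSSSSss----.....--ssssSSSSsssSSSSSSSWWWWWWWWWWWWWWWWW
109 wwwwwwwwssSSSSSSSs----.....---sssssSSSs-sSSSSSSSWWWWWWWWWWWWWWWWW
110 wwwwwww-sSSSSSSSSs----....---sSSsssSSSS-sSSSSSSSWWWWWWWWWWWWWWWWW
111 wwwwwww-sSSSSSSSS--sss-...---sSSSSSSSSSssSSSSSSSSWWWWWWWWWWWWWWWW
112 wwwwwwwssSSSSSSSs--SSSs...---sSSSSSSSSS--sSSSSSSSWWWWWWWWWWWWWWWW
113 wwwwww-sSSSSSSSSs--SSSs-...--sSSSSSSSSS--sSSSSSSSWWWWWWWWWWWWWWWW
114 wwwwwwwsSSSSSSSSs--sSSS-...--sSSSSSSSSs.-sSSSSS
[... 1068 characters left out ...]

130 wwwwwwwWWWWWW-.....-----------ssSSSSSSSS-wwwwwwWWWWWWWWWWWWWWWWWW
131 wwwwwwwWWWWWw.........-------.-----sSSs-wwwwwwwwWWWWWWWWWWWWWWWWW
132 wwwwwwwWWWWW-.....w....-----........--.wwwwwwwwwWWWWWWWWWWWWWWWWW
133 wwwwwwwWWWWw.....wwww..--------.-...wwwwwwwwwwwwWWWWWWWWWWWWWWWWW
134 wwwwwwwWWWW----.wwwww.------------.wwwwwwwwwwwwwWWWWWWWWWWWWWWWWW
135 wwwwwwwWWWW----.wwwww..............wwwwwwwwwwwwwWWWWWWWWWWWWWWWWW
136 wwwwwwwWWWW---..wwwwwwwwwwwwwwwwwwwwwwwwwwwwwwwwwWWWWWWWWWWWWWWWW
137 wwwwwwwWWWW--..wwwwwwwwwwwwwwwwwwwwwwwwwwwwwwwwwwWWWWWWWWWWWWWWWW
138 wwwwwwwWWWW--..wwwwwwwwwwwwwwwwwwwwwwwwwwwwwwwwwwWWWWWWWWWWWWWWWW
139 wwwwwwwwWWW--.wwwwwwwwwwwwwwwwwwwwwwwwwwwwwwwwwwwwWWWWWWWWWWWWWWW
```

move_arm:
  series:
    - [[0, 0, -0.03], [0, 0, 0], 0]
    - [[0, 0, -0.06], [0, 0, 0], 0]
    - [[0, 0, -0.06], [0, 0, 0], 0]
    - [[0, 0, -0.06], [0, 0, 0], 0]

```text
clock: 18.95
ee_pos: [0.5235, 0.2286, 0.3677]
tool_rot: [1.942, 2.469, -0.001]
wrist_force: [0.6, 0.2, -2.4]
finger_gap: 0.0149
grip_force: 79.2
```

move_arm:
  series:
    - [[0, -0.005, -0.02], [0, 0, 0], 0]
    - [[0, -0.005, -0.04], [0, 0, 0], 0]
    - [[0, -0.005, -0.04], [0, 0, 0], 0]
    - [[0, -0.005, -0.04], [0, 0, 0], 0]

```text
clock: 19.45
ee_pos: [0.5234, 0.2279, 0.3595]
tool_rot: [-1.942, -2.47, 0.001]
wrist_force: [-0.3, 2.5, -4.8]
finger_gap: 0.0151
grip_force: 79.1
```

move_arm:
  series:
    - [[0, 0.004, -0.01], [0, 0, 0], 0]
    - [[0, 0.004, -0.025], [0, 0, 0], 0]
    - [[0, 0.004, -0.035], [0, 0, 0], 0]
    - [[0, 0.004, -0.035], [0, 0, 0], 0]

```text
clock: 19.95
ee_pos: [0.5234, 0.2284, 0.3524]
tool_rot: [1.942, 2.469, -0.001]
wrist_force: [-1.0, 1.2, -3.7]
finger_gap: 0.0147
grip_force: 79.3
```

move_arm:
  series:
    - [[0, 0, -0.008], [0, 0, 0], 0]
    - [[0, 0, -0.015], [0, 0, 0], 0]
    - [[0, 0, -0.015], [0, 0, 0], 0]
    - [[0, 0, -0.015], [0, 0, 0], 0]

```text
clock: 20.45
ee_pos: [0.5234, 0.2285, 0.3496]
tool_rot: [1.942, 2.469, -0.001]
wrist_force: [-0.7, 1.3, -5.2]
finger_gap: 0.0146
grip_force: 79.2
```

move_arm:
  series:
    - [[0, 0, -0.007], [0, 0, 0], 0]
    - [[0, 0, -0.015], [0, 0, 0], 0]
    - [[0, 0, -0.015], [0, 0, 0], 0]

```text
clock: 20.82
ee_pos: [0.5235, 0.2284, 0.3476]
tool_rot: [1.941, 2.468, 0.001]
wrist_force: [-0.8, -1.4, 2.0]
finger_gap: 0.015
grip_force: 80.1
```

move_arm:
  series:
    - [[0, 0, -0.005], [0, 0, 0], 0]
    - [[0, 0, -0.005], [0, 0, 0], 0]

```text
clock: 21.08
ee_pos: [0.5235, 0.2283, 0.3474]
tool_rot: [1.941, 2.468, 0.002]
wrist_force: [-1.7, -2.9, 7.1]
finger_gap: 0.015
grip_force: 80.9
```

move_arm:
  series:
    - [[0, 0, 0], [0, 0, 0], 1]
    - [[0, 0, 0], [0, 0, 0], 1]
    - [[0, 0, 0], [0, 0, 0], 1]
    - [[0, 0, 0], [0, 0, 0], 1]
    - [[0, 0, 0.2], [0, 0, 0], 1]
    - [[0, 0, 0.4], [0, 0, 0], 1]
    - [[0, 0, 0.4], [0, 0, 0], 1]
    - [[0, 0, 0.4], [0, 0, 0], 1]

```text
clock: 22.08
ee_pos: [0.5234, 0.2285, 0.4249]
tool_rot: [-1.942, -2.469, 0.002]
wrist_force: [-0.1, -0.1, -1.3]
finger_gap: 0.0855
grip_force: 0.0
```

```bash
python3 - <<'E' | tail -12
from m7 import *
o=env.get_obs(); print(o['ee_pos'].round(3),o['joint_positions'].round(2))
S=env.camera('scene');Wp=env.camera('wrist'); pickle.dump((S,Wp),open('s9.pkl','wb'))
for nm,p,f in(('scene',S,False),('wrist',Wp,True)):
    r=env.regions_of(p,'door')
    for a in r[:1]:
        m=a['pixels']; print(nm,a['conf'],a['rect'])
        Rd2=Rd
        for dz in (0,.01):
          org=pint+[0,0,.04+dz]-Rd2@[-.072,.075,.0095]
          X=np.array([(sx_,sy_,z_) for sx_ in(-95,95) for sy_ in(-65,65) for z_ in(0,16)]+[(55,-43,52),(-55,-43,52)])/1000
          u=proj(p,X@Rd2.T+org,f); print(dz,u.min(0).round(1),u.max(0).round(1))
E
```

```text
grasp in door [ 0.08291849  0.00072622  0.00783707 -0.00292723] [-1.1 -0.8  1.1 -0.7  0.1  0.4  0.1  0.3 -0.2  0.6  0.1  0.6]
pintle [0.50492323 0.29927915 0.        ]
[[182.93357399 217.55192329]
 [176.6473044  245.46138318]
 [145.42100062 384.09833796]]
[0.523 0.228 0.425] [ 0.35  0.18  1.22 -0.    1.74  0.11]
scene 0.81 [290.4, 125.0, 340.5, 189.1]
0 [293.9 121.9] [337.8 190.1]
0.01 [294.1 119.2] [338.5 188.1]
wrist 0.56 [209.6, 97.2, 270.9, 293.9]
0 [206.7 108.8] [270.4 294.4]
0.01 [205.  109.3] [271.2 302.5]
```

```bash
cat > shut.py <<'E'
from m7 import *
def tp(th,y,zl,z):
    a=c[2]+np.radians(th); yd=np.array([np.cos(a),np.sin(a),0]); zd=np.array([-np.sin(a),np.cos(a),0]) # front
    return pose(pint+yd*(y-.075)+zd*(zl-.0095)+[0,0,z],np.c_[yd,-zd,[0,0,-1.]])
E
python3 - <<'E' | tail -30
from shut import *
o=env.get_obs(); T=pose(o['ee_pos'],Rn.from_rotvec(o['tool_rot']).as_matrix())
a=tp(0,-.02,.061,.425);b=tp(0,-.02,.061,.361);d=tp(0,-.02,.037,.361)
for m in(a,b,d): print(rel(T,m),m[:3,3].round(3))
print('arc')
for base,ths in((0,range(4,41,4)),(40,range(44,81,4)),(80,(82,84,86,88,90,92,94))):
    for t in ths: print(t,rel(tp(base,-.02,.037,.361),tp(t,-.02,.037,.361)))
E
```

```text
([-0.232, -0.168, -0.317], [0.001, -0.001, -0.002]) [0.477 0.195 0.361]
([-0.116, -0.14, -0.317], [0.001, -0.001, -0.002]) [0.5   0.2   0.361]
arc
4 ([0.035, -0.0, 0.0], [0.0, 0.0, 0.044])
8 ([0.069, 0.002, 0.0], [0.0, 0.0, 0.089])
12 ([0.103, 0.006, 0.0], [0.0, 0.0, 0.133])
16 ([0.137, 0.013, 0.0], [0.0, 0.0, 0.178])
20 ([0.17, 0.022, 0.0], [0.0, 0.0, 0.222])
24 ([0.203, 0.033, 0.0], [0.0, 0.0, 0.267])
28 ([0.235, 0.047, 0.0], [0.0, 0.0, 0.311])
32 ([0.265, 0.063, 0.0], [0.0, 0.0, 0.356])
36 ([0.295, 0.081, 0.0], [0.0, 0.0, 0.4])
40 ([0.323, 0.101, 0.0], [0.0, 0.0, 0.444])
44 ([0.027, 0.022, 0.0], [0.0, 0.0, 0.044])
48 ([0.052, 0.046, 0.0], [0.0, 0.0, 0.089])
52 ([0.075, 0.071, 0.0], [0.0, 0.0, 0.133])
56 ([0.097, 0.098, 0.0], [0.0, 0.0, 0.178])
60 ([0.116, 0.126, 0.0], [0.0, 0.0, 0.222])
64 ([0.134, 0.156, 0.0], [0.0, 0.0, 0.267])
68 ([0.149, 0.187, 0.0], [0.0, 0.0, 0.311])
72 ([0.163, 0.219, 0.0], [0.0, 0.0, 0.356])
76 ([0.174, 0.251, 0.0], [0.0, 0.0, 0.4])
80 ([0.183, 0.285, 0.0], [0.0, 0.0, 0.444])
82 ([0.003, 0.017, 0.0], [0.0, 0.0, 0.022])
84 ([0.006, 0.034, 0.0], [0.0, 0.0, 0.044])
86 ([0.009, 0.051, 0.0], [0.0, 0.0, 0.067])
88 ([0.01, 0.068, 0.0], [0.0, 0.0, 0.089])
90 ([0.012, 0.085, 0.0], [0.0, 0.0, 0.111])
92 ([0.012, 0.103, 0.0], [0.0, 0.0, 0.133])
94 ([0.012, 0.12, 0.0], [0.0, 0.0, 0.156])
```

move_arm:
  series:
    - [[-0.23, -0.168, 0], [0, 0, 0], 0]
    - [[-0.23, -0.168, 0], [0, 0, 0], 0]
    - [[-0.23, -0.168, 0], [0, 0, 0], 0]
    - [[-0.23, -0.168, 0], [0, 0, 0], 0]
    - [[-0.23, -0.168, 0], [0, 0, 0], 0]
    - [[-0.23, -0.168, -0.15], [0, 0, 0], 0]
    - [[-0.23, -0.168, -0.317], [0, 0, 0], 0]
    - [[-0.23, -0.168, -0.317], [0, 0, 0], 0]
    - [[-0.17, -0.155, -0.317], [0, 0, 0], 0]
    - [[-0.116, -0.14, -0.317], [0, 0, 0], 0]
    - [[-0.116, -0.14, -0.317], [0, 0, 0], 0]
  grip_force: 20

```text
clock: 23.65
ee_pos: [0.5012, 0.2007, 0.3631]
tool_rot: [1.941, 2.468, 0.001]
wrist_force: [0.4, -0.2, -0.2]
finger_gap: -0.0001
grip_force: 0.0
```

move_arm:
  series:
    - [[0.035, 0, 0], [0, 0, 0.044], 0]
    - [[0.069, 0.002, 0], [0, 0, 0.089], 0]
    - [[0.103, 0.006, 0], [0, 0, 0.133], 0]
    - [[0.137, 0.013, 0], [0, 0, 0.178], 0]
    - [[0.17, 0.022, 0], [0, 0, 0.222], 0]
    - [[0.203, 0.033, 0], [0, 0, 0.267], 0]
    - [[0.235, 0.047, 0], [0, 0, 0.311], 0]
    - [[0.265, 0.063, 0], [0, 0, 0.356], 0]
    - [[0.295, 0.081, 0], [0, 0, 0.4], 0]
    - [[0.323, 0.101, 0], [0, 0, 0.444], 0]

```text
clock: 24.9
ee_pos: [0.5651, 0.2208, 0.3628]
tool_rot: [0.978, 2.985, 0.0]
wrist_force: [0.0, 0.0, 0.5]
finger_gap: -0.0005
grip_force: 0.1
```

```bash
python3 - <<'E' | tail -8
from shut import *
o=env.get_obs(); T=pose(o['ee_pos'],Rn.from_rotvec(o['tool_rot']).as_matrix())
print(o['wrist_force'].round(2),o['finger_gap'],rel(T,tp(40,-.02,.037,.361)))
S=env.camera('scene'); r=env.regions_of(S,'door'); print([(a['conf'],a['rect']) for a in r[:1]])
for t in (0,20,35,40,45,50,60):
    M=tp(t,0,0,0); X=np.array([(sy_,z_,h) for sy_ in(-65,65) for z_ in(0,16) for h in(17,207)])/1000
    W=np.array([M[:3,3]+M[:3,0]*a-M[:3,1]*b+[0,0,h] for a,b,h in X]); u=proj(S,W); print(t,u.min(0).round(1),u.max(0).round(1))
E
```

```text
[(0.57, [308.3, 136.4, 341.8, 199.2])]
0 [296.2 121.9] [337.9 190.2]
20 [309.  122.8] [339.5 197.2]
35 [320.5 123.4] [340.6 199.9]
40 [324.5 123.5] [341.1 200.3]
45 [325.7 123.7] [345.7 200.4]
50 [326.  123.7] [350.3 200.4]
60 [326.6 123.3] [359.  199.9]
```

move_arm:
  series:
    - [[0.027, 0.022, 0], [0, 0, 0.044], 0]
    - [[0.052, 0.046, 0], [0, 0, 0.089], 0]
    - [[0.075, 0.071, 0], [0, 0, 0.133], 0]
    - [[0.097, 0.098, 0], [0, 0, 0.178], 0]
    - [[0.116, 0.126, 0], [0, 0, 0.222], 0]
    - [[0.134, 0.156, 0], [0, 0, 0.267], 0]
    - [[0.149, 0.187, 0], [0, 0, 0.311], 0]
    - [[0.163, 0.219, 0], [0, 0, 0.356], 0]
    - [[0.174, 0.251, 0], [0, 0, 0.4], 0]
    - [[0.183, 0.285, 0], [0, 0, 0.444], 0]
    - [[0.183, 0.285, 0], [0, 0, 0.444], 0]

```text
clock: 26.38
ee_pos: [0.6013, 0.2779, 0.3624]
tool_rot: [-0.095, 3.14, -0.0]
wrist_force: [-0.7, 0.5, -1.3]
finger_gap: -0.0
grip_force: 0.0
```

move_arm:
  series:
    - [[0.003, 0.017, 0], [0, 0, 0.022], 0]
    - [[0.006, 0.034, 0], [0, 0, 0.044], 0]
    - [[0.009, 0.051, 0], [0, 0, 0.067], 0]
    - [[0.01, 0.068, 0], [0, 0, 0.089], 0]
    - [[0.01, 0.068, 0], [0, 0, 0.089], 0]

```text
clock: 27.0
ee_pos: [0.6034, 0.2916, 0.3623]
tool_rot: [-0.318, 3.125, 0.0]
wrist_force: [-0.1, 0.4, -1.3]
finger_gap: 0.0004
grip_force: 0.0
```

```bash
cat > chk.py <<'E'
from shut import *
o=env.get_obs(); T=pose(o['ee_pos'],Rn.from_rotvec(o['tool_rot']).as_matrix())
print(o['clock'],o['wrist_force'].round(2),rel(T,tp(88,-.02,.037,.361)))
for nm,f in(('scene',False),('top',False),('wrist',True)):
    S=env.camera(nm); r=env.regions_of(S,'door'); print(nm,[(a['conf'],a['rect']) for a in r[:1]])
    for t in (70,80,85,90):
        M=tp(t,0,0,0); X=np.array([(sy_,z_,h) for sy_ in(-65,65) for z_ in(0,16) for h in(17,207)]+[(-43,52,57),(-43,52,167)])/1000
        W=np.array([M[:3,3]+M[:3,0]*a-M[:3,1]*b+[0,0,h] for a,b,h in X]); u=proj(S,W,f); print(t,u.min(0).round(1),u.max(0).round(1))
E
python3 chk.py | tail -16
```

```text
27.0 [-0.06  0.38 -1.27] ([0.0, -0.002, -0.006], [-0.0, 0.0, -0.001])
scene [(0.95, [326.7, 121.5, 377.6, 194.7])]
70 [327.2 122.8] [367.  198.3]
80 [327.9 122.3] [373.9 195.7]
85 [328.2 122. ] [376.9 194. ]
90 [328.5 121.7] [379.5 192.2]
top [(0.45, [150.7, 165.5, 183.5, 176.1])]
70 [151.4 149.9] [190.2 210.5]
80 [150.7 149.8] [183.4 210.4]
85 [146.1 150.1] [179.9 210.7]
90 [141.4 150.7] [176.3 211. ]
wrist [(0.77, [219.6, 53.6, 342.7, 284.4])]
70 [178.   82.1] [334.1 325.3]
80 [207.4  85.7] [338.9 329.6]
85 [222.9  87.3] [341.  329.2]
90 [238.8  88.8] [343.1 329.3]
```

move_arm:
  series:
    - [[0.001, 0.008, 0], [0, 0, 0.011], 0]
    - [[0.002, 0.017, 0], [0, 0, 0.022], 0]
    - [[0.002, 0.026, 0], [0, 0, 0.033], 0]
    - [[0.002, 0.035, 0], [0, 0, 0.044], 0]
    - [[0.002, 0.035, 0], [0, 0, 0.044], 0]

```text
clock: 27.92
ee_pos: [0.6038, 0.2984, 0.3623]
tool_rot: [-0.425, 3.112, 0.0]
wrist_force: [-0.2, -0.4, 0.3]
finger_gap: 0.0004
grip_force: 0.1
```

```bash
python3 chk.py | tail -16
```

```text
27.925 [-0.23 -0.42  0.26] ([-0.002, -0.036, -0.007], [-0.0, 0.0, -0.045])
scene [(0.57, [326.7, 123.7, 380.5, 193.5])]
70 [327.2 122.8] [367.  198.3]
80 [327.9 122.3] [373.9 195.7]
85 [328.2 122. ] [376.9 194. ]
90 [328.5 121.7] [379.5 192.2]
top []
70 [151.4 149.9] [190.2 210.5]
80 [150.7 149.8] [183.4 210.4]
85 [146.1 150.1] [179.9 210.7]
90 [141.4 150.7] [176.3 211. ]
wrist [(0.74, [219.2, 55.6, 341.4, 287.8])]
70 [166.8  80. ] [331.7 321.4]
80 [195.1  83.9] [336.7 328.4]
85 [210.3  85.6] [338.9 329.4]
90 [225.9  87.2] [341.1 329.1]
```

move_arm:
  series:
    - [[-0.001, 0.006, 0], [0, 0, 0], 0]
    - [[-0.002, 0.012, 0], [0, 0, 0], 0]
    - [[-0.002, 0.012, 0], [0, 0, 0], 0]

```text
clock: 28.6
ee_pos: [0.6034, 0.3008, 0.3623]
tool_rot: [-0.424, 3.112, 0.0]
wrist_force: [-0.6, -0.7, -0.5]
finger_gap: 0.0001
grip_force: 0.1
```

move_arm:
  series:
    - [[-0.001, 0.006, 0], [0, 0, 0], 0]
    - [[-0.002, 0.012, 0], [0, 0, 0], 0]
    - [[-0.002, 0.012, 0], [0, 0, 0], 0]

```text
clock: 28.98
ee_pos: [0.6031, 0.303, 0.3623]
tool_rot: [-0.424, 3.112, -0.001]
wrist_force: [-0.3, -1.0, 0.8]
finger_gap: -0.0001
grip_force: 0.8
```

move_arm:
  series:
    - [[-0.001, 0.006, 0], [0, 0, 0], 0]
    - [[-0.002, 0.012, 0], [0, 0, 0], 0]
    - [[-0.002, 0.012, 0], [0, 0, 0], 0]

```text
clock: 29.35
ee_pos: [0.6031, 0.3039, 0.3623]
tool_rot: [0.421, -3.113, 0.006]
wrist_force: [-0.1, -9.9, 1.7]
finger_gap: -0.0006
grip_force: 4.8
```

```bash
python3 chk.py | tail -16
```

```text
29.35 [-0.13 -9.91  1.72] ([0.002, -0.063, -0.007], [0.002, -0.0, -0.043])
scene [(0.71, [324.1, 122.0, 380.4, 190.0])]
70 [327.2 122.8] [367.  198.3]
80 [327.9 122.3] [373.9 195.7]
85 [328.2 122. ] [376.9 194. ]
90 [328.5 121.7] [379.5 192.2]
top [(0.41, [146.4, 161.1, 181.3, 175.8])]
70 [151.4 149.9] [190.2 210.5]
80 [150.7 149.8] [183.4 210.4]
85 [146.1 150.1] [179.9 210.7]
90 [141.4 150.7] [176.3 211. ]
wrist [(0.63, [222.7, 50.4, 335.7, 285.2])]
70 [159.5  78.3] [319.6 320.4]
80 [187.7  82.1] [324.6 327.9]
85 [202.8  83.8] [326.9 329.1]
90 [218.4  85.4] [329.1 328.7]
```

move_arm:
  series:
    - [[0.005, -0.02, 0], [0, 0, 0], 0]
    - [[0.02, -0.08, 0], [0, 0, 0], 0]
    - [[0.05, -0.25, 0], [0, 0, 0], 0]
    - [[0.06, -0.3, 0.2], [0, 0, 0], 0]
    - [[0.06, -0.4, 0.45], [0, 0, 0], 0]
    - [[0.0, -0.8, 0.5], [0, 0, 0], 0]
    - [[0.0, -1.0, 0.5], [0, 0, 0], 0]
    - [[0.0, -1.0, 0.5], [0, 0, 0], 0]

```text
clock: 30.65
ee_pos: [0.6025, 0.1015, 0.4633]
tool_rot: [-0.416, 3.112, -0.0]
wrist_force: [-0.3, -0.1, -0.1]
finger_gap: -0.0001
grip_force: 0.0
```

```bash
python3 chk.py | tail -16
python3 - <<'E'
from shut import *
S=env.camera('scene')
for l in ['kettle','jug','mug','spoons','saucer','brush','spice_jar']:
    r=env.recognise(S,l); print(l,[np.round(a['rect']).tolist() for a in r[:1]])
E
```

```text
30.65 [-0.29 -0.06 -0.11] ([0.005, 0.949, -0.511], [0.0, 0.001, -0.042])
scene [(0.48, [320.7, 198.6, 365.2, 253.1])]
70 [327.2 122.8] [367.  198.3]
80 [327.9 122.3] [373.9 195.7]
85 [328.2 122. ] [376.9 194. ]
90 [328.5 121.7] [379.5 192.2]
top [(0.74, [97.7, 141.5, 171.9, 225.5])]
70 [151.4 149.9] [190.2 210.5]
80 [150.7 149.8] [183.4 210.4]
85 [146.1 150.1] [179.9 210.7]
90 [141.4 150.7] [176.3 211. ]
wrist [(0.97, [372.9, 123.8, 483.2, 283.2])]
70 [348.8 131. ] [480.8 279. ]
80 [359.4 132.1] [482.4 280.9]
85 [365.2 132.6] [483.2 280.8]
90 [371.1 133.1] [484.  280.7]
cup [0.56528013 0.38212416 1.80597936] [[0.3, -0.6], [-0.0, -0.8], [0.5, -0.1], [0.1, 0.2], [-0.7, 0.9]]
grasp in door [ 0.08291849  0.00072622  0.00783707 -0.00292723] [-1.1 -0.8  1.1 -0.7  0.1  0.4  0.1  0.3 -0.2  0.6  0.1  0.6]
pintle [0.50492323 0.29927915 0.        ]
[[182.93357399 217.55192329]
 [176.6473044  245.46138318]
 [145.42100062 384.09833796]]
kettle [[227.0, 221.0, 289.0, 316.0]]
jug [[320.0, 202.0, 365.0, 253.0]]
mug [[153.0, 276.0, 203.0, 321.0]]
spoons [[154.0, 164.0, 195.0, 195.0]]
saucer [[271.0, 133.0, 312.0, 158.0]]
brush [[204.0, 148.0, 269.0, 185.0]]
spice_jar [[294.0, 243.0, 316.0, 276.0]]
```

```bash
python3 -c "
from bench import env
print(env.finish_job())"
```

```text
the job is handed in; nothing more can be done
None
```

The door hangs fully down on both pintles and is shut, nothing else on the counter moved measurably, and the job was handed in at about 31 s of the 72 s; the hand-in gave no verdict. I viewed 12 pictures, over the limit of 10.

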